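# Find the full cell box by weight and load it into the battery case

## Task

One of the two closed cell boxes in the slanted rack is full of cells and the other is part empty. Lift the left box (the robot's left, +y) clear of the rack by its handle and feel its weight, put it back in its pocket, then lift the right box clear and feel that. Leave the heavier box standing upright, lid up, in the open black battery case and the lighter one in its own pocket of the rack; do not drop a box and leave the other things on the bench alone.

Things in the scene. Friction and masses are not known exactly. Their poses are not given: they have to be found in the camera images.
- left_box_mid (a point): centre of the left closed black cell box, 47.5 mm above its underside; z out of its lid, x across its 54 mm width (up the slope at the start), y along its 100 mm length. Body 55 mm high; on the lid's middle a solid grey handle rib 20 mm thick (x), 80 mm long (y), 40 mm high, to be gripped across its 20 mm; 95 mm in all. Starts leaning 30 degrees towards the robot in the left (+y) pocket. One box (either) is 0.65 to 0.8 kg, the other 0.29 to 0.4.
- right_box_mid (a point): centre of the right closed black cell box, 47.5 mm above its underside; z out of its lid, x across its 54 mm width (up the slope at the start), y along its 100 mm length. Body 55 mm high; on the lid's middle a solid grey handle rib 20 mm thick (x), 80 mm long (y), 40 mm high, to be gripped across its 20 mm; 95 mm in all. Starts leaning 30 degrees towards the robot in the right (-y) pocket. Looks the same as the left one.
- rack: fixed steel rack, 266 mm wide (y), with two pockets on a floor that slopes 30 degrees, rising away from the robot. Origin on the bench under the middle of the floor (floor 55 mm up there); x away from the robot, y to the left pocket. Each pocket is 117 mm long (y) and 66 mm deep along the slope; a 23 mm lip on the robot's side, on which the box rests, 15 mm rear rail, 21 mm side walls.
- left_pocket (a point): middle of where the left box's underside rests at the start, on the sloping floor; axes as the rack (x, y level). The upper rail leaves the box 11 mm of play up the slope and the side walls 8.5 mm each way. A box put back should rest in the pocket, underside flat on the slope.
- right_pocket (a point): the same for the right box
- lamp_bar (a point): middle of the underside of a fixed lamp bar above the rack, 269 mm above the bench: 316 mm long (rack's y), 62 mm wide, 23 mm high, on posts 16 mm square at both ends, 150 mm to either side. It blocks a gripper that comes straight down on the ribs: come in and lift along the box's own z axis, from the robot's side.
- case: open black battery case fixed to the bench, outside 104 (x) by 150 (y) by 55 mm high, walls and floor 5 mm (inside 94 by 140 mm, floor 5 mm above the bench). Origin at the centre of its underside, z up, y along its length. The box goes in lengthwise, along y, either way round; standing inside, its centre is 52.5 mm above the bench.
- bin: bystander: yellow parts bin with two dividers and a few bolts, fixed, 110 x 150 x 40 mm, origin at the centre of its underside. The case and the bin stand on opposite sides, either way round.
- case_lid: bystander: loose flat black lid, 104 x 150 x 12 mm, lying on the bench beside the rack; origin at the centre of its underside
- spacer: bystander: loose black rubber block, 70 x 100 x 45 mm, on the bench beside the rack; origin at the centre of its underside
- driver_grip (a point): bystander: loose screwdriver with black handle, about 200 mm long, lying on the bench between robot and rack; this point is on its handle
Mind the look-alikes: they are no part of the job. What is shaped like the part that bears left_box_mid but blue is not meant. Leave any blue look-alike of the part that bears right_box_mid alone.

How it is judged (in metres and radians):
On the way, in this order (a step that is already met when the one before it is completed fails the run):
1. the left box is lifted clear of the rack in the gripper (at least 30 mm from its start, touching no part of the rack), for 0.3 s (distance of left_box_mid from where it was at the start of the episode above 0.03 m and contact force between left_box and rack below 0.1 N and contact force between left_box and the fingers above 0.5 N and distance of right_box_mid from where it was at the start of the episode below 0.02 m and angle between right_box_mid's own z axis and vertical between 0.4 and 0.65 rad and contact force between right_box and rack above 1 N), for 0.3 s.
2. the left box is back in its pocket and the right box is lifted clear of the rack in the same way, for 0.3 s (distance of right_box_mid from where it was at the start of the episode above 0.03 m and contact force between right_box and rack below 0.1 N and contact force between right_box and the fingers above 0.5 N and distance of left_box_mid from where it was at the start of the episode below 0.02 m and angle between left_box_mid's own z axis and vertical between 0.4 and 0.65 rad and contact force between left_box and rack above 1 N), for 0.3 s.
3. the heavier box stands in the battery case and the lighter one in its pocket (((x of left_box_mid in the frame of case between -0.03 and 0.03 m and y of left_box_mid in the frame of case between -0.03 and 0.03 m and z of left_box_mid in the frame of case below 0.062 m and angle between left_box_mid's own z axis and vertical below 0.1 rad and contact force between left_box and case above 5.3 N and distance of right_box_mid from where it was at the start of the episode below 0.02 m and angle between right_box_mid's own z axis and vertical between 0.4 and 0.65 rad and contact force between right_box and rack above 1 N and linear speed of each of left_box, right_box below 0.02 m/s) or (x of right_box_mid in the frame of case between -0.03 and 0.03 m and y of right_box_mid in the frame of case between -0.03 and 0.03 m and z of right_box_mid in the frame of case below 0.062 m and angle between right_box_mid's own z axis and vertical below 0.1 rad and contact force between right_box and case above 5.3 N and distance of left_box_mid from where it was at the start of the episode below 0.02 m and angle between left_box_mid's own z axis and vertical between 0.4 and 0.65 rad and contact force between left_box and rack above 1 N and linear speed of each of left_box, right_box below 0.02 m/s))), for 0.2 s.
At the end, for the whole second after the job is handed in: The heavier box stands on the floor of the battery case, upright within 0.1 rad, its centre within 30 mm of the case's centre in x and y, and the lighter box leans in its own pocket of the rack, within 20 mm of where it began; both released and at rest (((x of left_box_mid in the frame of case between -0.03 and 0.03 m and y of left_box_mid in the frame of case between -0.03 and 0.03 m and z of left_box_mid in the frame of case below 0.062 m and angle between left_box_mid's own z axis and vertical below 0.1 rad and contact force between left_box and case above 5.3 N and distance of right_box_mid from where it was at the start of the episode below 0.02 m and angle between right_box_mid's own z axis and vertical between 0.4 and 0.65 rad and contact force between right_box and rack above 1 N and linear speed of each of left_box, right_box below 0.02 m/s) or (x of right_box_mid in the frame of case between -0.03 and 0.03 m and y of right_box_mid in the frame of case between -0.03 and 0.03 m and z of right_box_mid in the frame of case below 0.062 m and angle between right_box_mid's own z axis and vertical below 0.1 rad and contact force between right_box and case above 5.3 N and distance of left_box_mid from where it was at the start of the episode below 0.02 m and angle between left_box_mid's own z axis and vertical between 0.4 and 0.65 rad and contact force between left_box and rack above 1 N and linear speed of each of left_box, right_box below 0.02 m/s))); the robot touches nothing.
It fails at once if a box is dropped (moves faster than 0.6 m/s out of the gripper) ((contact force between left_box and the fingers below 0.05 N and linear speed of left_box above 0.6 m/s) or (contact force between right_box and the fingers below 0.05 N and linear speed of right_box above 0.6 m/s)).
It fails at once if the lid, rubber block or screwdriver is moved more than 20 mm (distance of any of case_lid, spacer, driver_grip from where it was at the start of the episode above 0.02 m).
It also fails if it takes over 72 s, if anything falls off the work surface, if the arm or the gripper's body presses on something with over 40 N, if the wrist force passes 120 N, or if a joint passes its speed limit or range.

## Robot

A 6-joint arm with a two-finger parallel gripper is mounted at the origin on the work surface. World frame = base frame: x ahead of the robot, y to its left, z up, the work surface at z = 0. Lengths are in m, angles in degrees, forces in N, time in s.
With the tool pointing down it reaches from about 0.3 to 0.75 m from the base axis. Payload 8.5 kg.
Tool frame: the origin (TCP) lies on the mounting face of the last link; the fingertips stand 173 mm ahead of it and the grasp point (between the pads) lies 155 mm ahead of it (env.tips_ahead is the distance from the TCP to the fingertips, in m); z points along the fingers, x is the direction in which the jaws open and shut, and the axes are right-handed (so a half turn about z gives the same grasp; the last joint's range is limited). The gripper opens to 85 mm and grips with 20 to 120 N. Pads are 22 mm wide; open, the fingers measure 114 mm over their backs; the gripper's body (76 mm by 85 mm) begins 54 mm behind the grasp point. The pads swing forward as they close: fully open they stand 13 mm farther back than shut.
Start: joints at [-78.627, 21.807, 74.336, -0, 83.858, -12.336], TCP at [0.221, -0.504, 0.405] pointing down, gripper open.
Joint ranges: [-178.18, 178.18], [-50.72, 133.34], [12.68, 142.11], [-81.47, 261.47], [9.98, 163.14], [-165.26, 165.26]. Speed limits (degrees/s): [136.94, 136.94, 180, 180, 180, 180].

## Interface

Orientations are given as a 3x3 rotation matrix whose columns are the frame's x, y, z axes.
In Python, from rig import env gives the robot as it stands. The module is installed in compiled form; this text tells all that it offers.
- The arm moves only by the tool step_arm, never from a script. Its argument "increments" is a list of rows, each an object of numbers: "x", "y", "z": the shift along the tool's x, y, z in cm; "wx", "wy", "wz": the turn, a rotation vector about the tool's x, y, z in rad; "gripper": the finger opening in cm, from 0 to 8.54. A call has 1 to 20 rows; each row shifts and turns the commanded pose from where the row before left it, along the tool's axes as they then stand; what a row does not reach is not made up. A row lasts 1/10 s, in which the tool goes at most 50 mm and 8.59 degrees, less where a joint would pass 70% of its speed; a pose out of reach is approached as far as the arm can. A call with a gripper value outside its range is refused whole. The fingers move at their own pace and stop on an object; "newtons" is the grip in N (left out, the last holds). Time passes only in rows, so rows that do not move let the fingers close. It gives the time, the measured TCP pose, the force and the opening at its end, in the units of the state.
- env.observe(): the state, without advancing time (a new reading comes with each control period).
- env.get_image(name): name is "side" or "top"; returns a dict with "color" (384x512x3 uint8, blue, green, red), "camera_matrix" (3x3 intrinsics, pixels), "distortion" ([k1, k2, p1, p2, k3] as OpenCV has them; the pictures are not rectified), "rvec" (rotation vector, rad) and "tvec" (3), from world to camera coordinates, as OpenCV has them. Camera axes: x right, y down, z forward; pixel columns grow to the right and rows downward; lengths in m; the calibration is good to about 2 mm. A picture is of the moment at which its call begins. There is no depth.
- env.close_job(): hands the job in, once; it reports no verdict.
The state is a dict: "time_s": time; "q": joint angles; "qvel": joint speeds; "joint_efforts": joint torques, N m; "position": TCP position; "tool_rot": TCP orientation; "ft_force": force on the tool from outside, world axes, zero at the start; "wrist_torque": the same for the moment, N m; "grip_width": finger opening in m.
Only numpy, scipy, OpenCV 4.12 (cv2) and the standard library are available. Lean on these libraries where they do the work, as an engineer would, in place of code of your own. Each camera call takes 0.05 s, during which the arm holds its last target. There are 200 camera calls.

## Working session

There is one attempt and no reset: what is moved stays moved. The work goes in short steps, Python scripts to look and compute and a tool call to move; the robot and the scene stay as the last step left them, time stands still between calls to the robot, and variables do not carry over. Pictures are saved under pics/ and viewed, about 8 in all and at most 12, crops included, and the job is handed in when it is done.

Besides the shell and the picture viewer there is one more tool, called as name(argument=value, ...), one argument or row to a line, values as JSON. step_arm: Moves the arm, as the interface text tells. Its arguments: {"type":"object","properties":{"increments":{"type":"array"},"newtons":{"type":"number"}},"required":["increments"]}

```bash
mkdir -p pics; python3 - <<'E'
from rig import env
import cv2,pickle
o=env.observe(); print(o['time_s'],o['position'],o['tool_rot'],o['ft_force'],o['grip_width'])
d={}
for n in('side','top'):
    d[n]=env.get_image(n); cv2.imwrite(f'pics/{n}0.png',d[n]['color'])
    print(n,d[n]['camera_matrix'],d[n]['distortion'],d[n]['rvec'],d[n]['tvec'])
pickle.dump(d,open('im0.pkl','wb'))
E
```

```text
0.0 [ 0.22113219 -0.50352723  0.40411137] [[ 4.02087704e-01 -9.15601105e-01 -3.06898661e-04]
 [-9.15599959e-01 -4.02087697e-01  1.48273533e-03]
 [-1.48099429e-03 -3.15193244e-04 -9.99998854e-01]] [ 0.24023449 -0.17177675  0.56016751] 0.08523220371337681
side [[442.11205179   0.         255.92631469]
 [  0.         442.11205179 190.70184368]
 [  0.           0.           1.        ]] [-0.11656613  0.          0.          0.          0.        ] [ 0.69947007 -2.48468269  1.25790849] [0.52622821 0.32115759 1.03444324]
top [[364.35086874   0.         251.5792643 ]
 [  0.         364.35086874 187.41204783]
 [  0.           0.           1.        ]] [-0.05837096  0.          0.          0.          0.        ] [ 2.20144304 -2.18944399  0.08824799] [-0.02185043  0.60673837  1.16346655]
```

View pics/top0.png

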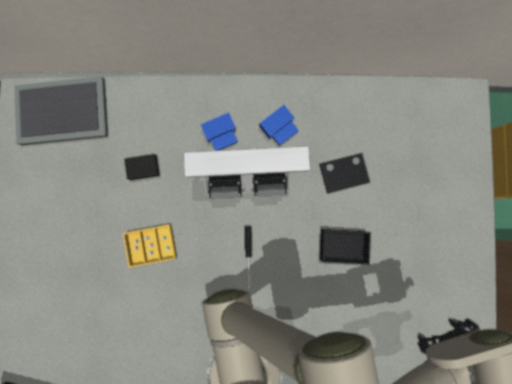

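View pics/side0.png

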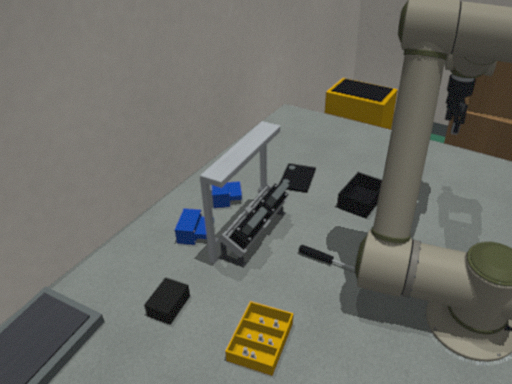

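The top view shows the bar at (247,162), the boxes at about (225,185) left and (270,183) right, the case at (345,246), the bin at (150,245), the driver at (248,240) and the lid at (344,173). The blue look-alikes at (219,130) and (280,125) stand behind the rack. The boxes meant are the black ones in the rack. Next I enlarge both views to confirm this.

```bash
python3 - <<'E'
import cv2,pickle
d=pickle.load(open('im0.pkl','rb'))
def crop(n,x,y,w,h,f,name):
    c=cv2.resize(d[n]['color'][y:y+h,x:x+w],None,fx=f,fy=f,interpolation=cv2.INTER_CUBIC)
    cv2.imwrite(f'pics/{name}.png',cv2.convertScaleAbs(c,alpha=1.6,beta=20))
crop('top',175,140,200,130,4,'topc'); crop('side',190,115,130,100*130//130+50,4,'sidec')
E
```

```text
(no output)
```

View pics/topc.png

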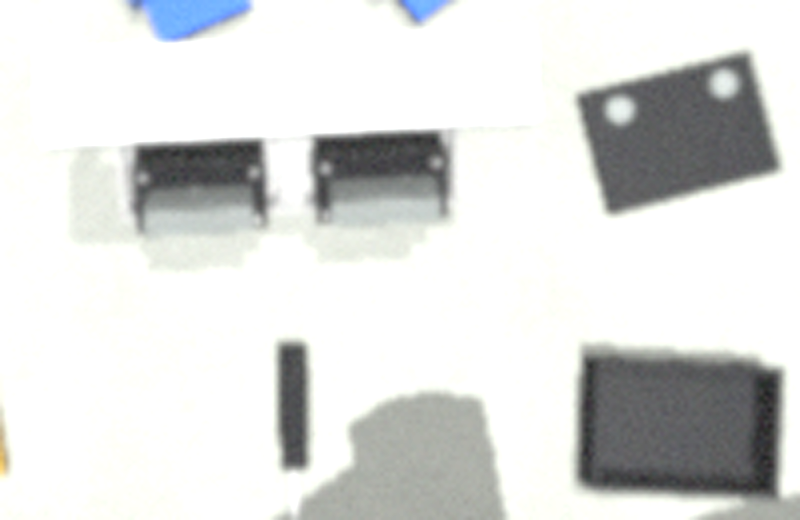

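View pics/sidec.png

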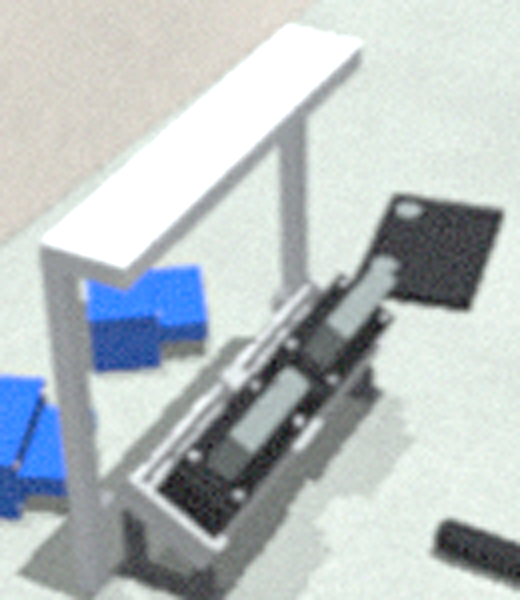

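The top crop confirms it: the two black boxes with grey ribs sit in the rack (left rib front edge at (143,235) to (267,230), right at (317,222) to (441,216)). The blue ones are loose behind the rack. Next I fit the models to these points.

```bash
cat > fit.py <<'E'
import cv2,pickle,numpy as np
from scipy.optimize import least_squares
d=pickle.load(open('im0.pkl','rb'))
def proj(n,P):
    c=d[n]; return cv2.projectPoints(np.float64(P).reshape(-1,1,3),c['rvec'],c['tvec'],c['camera_matrix'],c['distortion'])[0].reshape(-1,2)
T=lambda p:np.float64(p)/4+[175,140]-.375
S=lambda p:np.float64(p)/4+[190,115]-.375
c3,s3=np.cos(np.pi/6),.5
def sl(s,y,n): return np.array([c3*s-s3*n,y,.055+s3*s+c3*n])   # slope coords -> rack
def W(p,X,Y,a): 
    p=np.atleast_2d(p); R=np.array([[np.cos(a),-np.sin(a)],[np.sin(a),np.cos(a)]])
    return np.c_[p[:,:2]@R.T+[X,Y],p[:,2]]
def rib(yc): return [sl(-.006+sx*.01,yc+sy*.04,.095) for sx,sy in((-1,1),(-1,-1),(1,1),(1,-1))]
def model(v):
    X,Y,a,yl,yr=v
    L=W(rib(.0638+yl),X,Y,a);R=W(rib(-.0638+yr),X,Y,a)
    wall=W([sl(.033,.133,.021),sl(-.033,.133,.021)],X,Y,a)
    return L,R,wall
obsT=T([[143,235],[267,230],[317,222],[441,216]])
obsS=S([[255,455],[308,385],[230,440],[285,370],[355,335],[398,268],[328,325],[378,258]])
obsW=S([[133,480],[222,548]])
def res(v):
    L,R,w=model(v)
    return np.r_[(proj('top',np.r_[L[:2],R[:2]])-obsT).ravel(),(proj('side',np.r_[L,R])-obsS).ravel(),(proj('side',w)-obsW).ravel(),v[3:]*100]
if __name__=='__main__':
    r=least_squares(res,[.5,0,0,0,0],x_scale=[.1,.1,.1,.01,.01],loss='soft_l1')
    np.set_printoptions(precision=4,suppress=True)
    print(r.x); print(res(r.x)[:-2].reshape(-1,2).round(1))
    np.save('rack.npy',r.x)
    oc=T([[583,350],[783,366],[776,495],[580,487]])
    cm=np.array([[.052,.075,.055],[.052,-.075,.055],[-.052,-.075,.055],[-.052,.075,.055]])
    f=lambda v:(proj('top',W(cm,*v))-oc).ravel()
    q=least_squares(f,[.3,-.3,0]); print('case',q.x,f(q.x).round(1)); np.save('case.npy',q.x)
    def ov(n,segs,x,y,w,h,name,k=6):
        im=cv2.convertScaleAbs(cv2.resize(d[n]['color'][y:y+h,x:x+w],None,fx=k,fy=k,interpolation=cv2.INTER_CUBIC),alpha=1.5,beta=10)
        for a,b in segs:
            p=((proj(n,[a,b])-[x,y]+.5)*k-.5).round().astype(int); cv2.line(im,tuple(map(int,p[0])),tuple(map(int,p[1])),(0,0,255),1)
        cv2.imwrite(name,im)
    X,Y,a=r.x[:3]
    def box(o,sx,sy,z0,z1):
        P={(i,j,k):W(sl(o[0]+i*sx,o[1]+j*sy,(z0,z1)[k]),X,Y,a)[0] for i in(-1,1) for j in(-1,1) for k in(0,1)}
        return [(P[p],P[q]) for p in P for q in P if p<q and sum(u!=w for u,w in zip(p,q))==1]
    segs=[]
    for yc in(.0638+r.x[3],-.0638+r.x[4]):
        segs+=box((-.006,yc),.01,.04,.055,.095)+box((-.006,yc),.027,.05,.055,.0551)
    segs+=box((0,0),.033,.133,.021,.0211)
    ov('side',segs,215,160,80,100,'pics/ovs.png'); ov('top',segs,195,170,110,35,'pics/ovt.png',7)
    C=W(cm,*q.x); ci=W(cm*[47/52,70/75,5/55],*q.x)
    cs=[(C[i],C[(i+1)%4]) for i in range(4)]+[(ci[i],ci[(i+1)%4]) for i in range(4)]
    ov('top',cs,310,215,70,60,'pics/ovc.png',7); ov('side',cs,330,165,60,60,'pics/ovd.png',7)
    A=[cv2.imread('pics/'+k) for k in('ovs.png','ovt.png','ovc.png','ovd.png')]
    cv=np.zeros((600,1,3),np.uint8)
    big=np.zeros((1100,1260,3),np.uint8)
    big[:600,:480]=A[0]; big[:245,485:485+770]=A[1]; big[250:250+420,485:975]=A[2]; big[675:675+420,485:905]=A[3]
    cv2.imwrite('pics/ov.png',cv2.resize(big,(687,600),interpolation=cv2.INTER_AREA))
E
python3 fit.py
```

```text
[ 0.6345 -0.0113  0.0693  0.0101 -0.0026]
[[ 2.   0.5]
 [-1.8 -0. ]
 [ 6.2  0.7]
 [ 2.2  0.5]
 [-0.4  0.4]
 [ 0.4  0.6]
 [-0.1 -0.8]
 [ 0.4 -0.4]
 [-1.6  1.1]
 [-0.4  3.1]
 [-0.4 -0.9]
 [-0.7  1.3]
 [ 1.   0.7]
 [-2.2 -0.6]]
case [ 0.4223 -0.3126 -0.0562] [ 1.7  0.7 -1.4 -0.6 -1.1  0.2  0.7 -0.3]
```

View pics/ov.png

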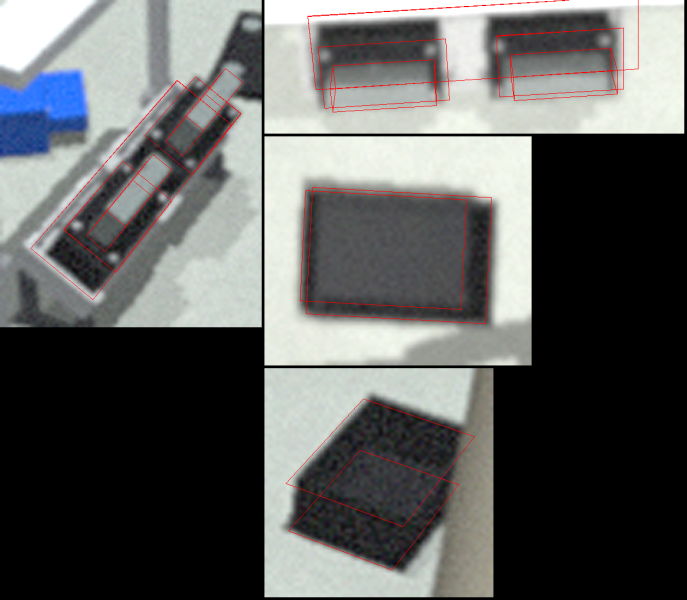

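```bash
python3 - <<'E'
import cv2,pickle,numpy as np
d=pickle.load(open('im0.pkl','rb'))
def cr(n,x,y,w,h,k):
    im=cv2.convertScaleAbs(cv2.resize(d[n]['color'][y:y+h,x:x+w],None,fx=k,fy=k,interpolation=cv2.INTER_CUBIC),alpha=1.15,beta=0)
    for u in range(x+(-x)%5,x+w,5):
        X=int((u-x+.5)*k); cv2.line(im,(X,0),(X,6 if u%10 else 12),(0,255,255),1); 
        if u%10==0: cv2.putText(im,str(u),(X-12,24),0,.4,(0,0,255),1)
    for u in range(y+(-y)%5,y+h,5):
        Y=int((u-y+.5)*k); cv2.line(im,(0,Y),(6 if u%10 else 12,Y),(0,255,255),1)
        if u%10==0: cv2.putText(im,str(u),(14,Y+4),0,.4,(0,0,255),1)
    return im
big=np.zeros((600,800,3),np.uint8)
a=cr('top',200,172,100,30,8); big[:240,:800]=a
b=cr('side',238,176,56,60,6); big[240:600,:336]=b
c=cr('top',178,142,136,44,3); big[250:250+132,345:345+408]=c
e=cr('side',215,215,40,36,6); big[384:600,345:345+240]=e
cv2.imwrite('pics/m.png',big)
from scipy.spatial.transform import Rotation as R
for n in d: 
    r=cv2.Rodrigues(d[n]['rvec'])[0]; print(n,r.round(3).tolist(),(-r.T@d[n]['tvec'].ravel()).round(3))
E
```

```text
side [[-0.847, -0.531, -0.021], [-0.297, 0.507, -0.809], [0.44, -0.679, -0.587]] [0.086 0.819 0.878]
top [[0.005, -1.0, 0.015], [-0.998, -0.006, -0.065], [0.065, -0.015, -0.998]] [ 5.300e-01 -1.000e-03  1.201e+00]
```

View pics/m.png

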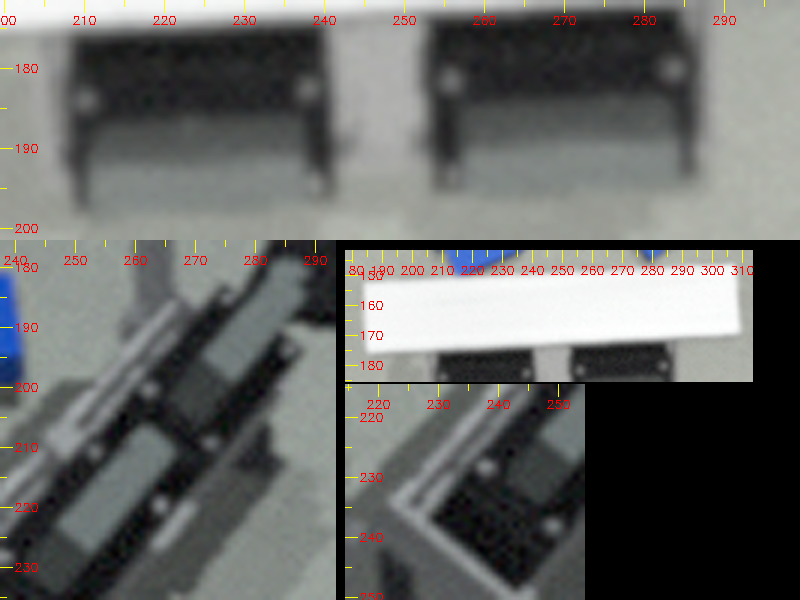

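Both rib tops are clear. The left one in the top view has its front edge at (210.8,198) to (237.6,197.3), and the side view shows both light top faces. Refit with these.

```bash
cat > fit2.py <<'E'
from fit import *
A=lambda p:np.float64(p)/8+[199.5,171.5]
B=lambda p:(np.float64(p)-[0,240])/6+[237.5,175.5]
E_=lambda p:(np.float64(p)-[345,384])/6+214.5
D=lambda p:(np.float64(p)-[345,250])/3+[177.67,141.67]
tl=A([[90,212],[305,206],[92,166],[304,160]]);tr=A([[460,192],[680,187],[462,143],[680,140]])
s_l=B([[88,553],[174,440],[57,527],[147,424]]);s_r=B([[235,382],[303,285],[203,360],[275,265]])
w_=E_([[395,500]]); bar=D([[362,285],[736,262],[740,333],[366,352]])
def parts(v):
    X,Y,a,yl,yr,bx,sl_,sr_=v
    L=W(rib(.0638+yl),X,Y,a);R=W(rib(-.0638+yr),X,Y,a)
    wl=W([sl(.033,.133,.021)],X,Y,a)
    bp=W([[bx+.031,.158,.292],[bx+.031,-.158,.292],[bx-.031,-.158,.292],[bx-.031,.158,.292]],X,Y,a)
    return L,R,wl,bp
def res(v):
    L,R,w,b=parts(v)
    return np.r_[(proj('top',np.r_[L,R,b])-np.r_[tl,tr,bar]).ravel(),(proj('side',np.r_[L,R,w])-np.r_[s_l,s_r,w_]).ravel(),v[3:5]*100,v[6:]]
r=least_squares(res,[.63,0,.06,0,0,0,0,0],loss='soft_l1',x_scale=.05)
np.set_printoptions(precision=4,suppress=True)
print(r.x);q=res(r.x)[:-4].reshape(-1,2).round(1);print('tl,tr',q[:8].tolist());print('bar',q[8:12].tolist());print('side',q[12:].tolist())
X,Y,a=r.x[:3]
n=W([[-.5,0,c3]],0,0,a)[0]
for nm,yc in(('L',.0638+r.x[3]),('R',-.0638+r.x[4])):
    print(nm,'mid',W(sl(-.006,yc,.0475),X,Y,a)[0],'ribtop',W(sl(-.006,yc,.095),X,Y,a)[0])
print('nominal pockets mid',[W(sl(-.006,y,.0475),X,Y,a)[0] for y in(.0638,-.0638)],'axis',n)
np.save('rack.npy',r.x)
E
python3 fit2.py
```

```text
[ 0.6339 -0.0034  0.0598  0.0034 -0.0052  0.0222  0.      0.    ]
tl,tr [[1.1, 0.6], [1.4, -0.2], [0.2, 0.2], [1.1, -0.5], [1.0, 0.5], [0.6, -0.3], [0.6, 0.6], [0.6, -0.5]]
bar [[0.1, -1.4], [0.5, -0.2], [0.8, 0.4], [-0.2, 0.8]]
side [[0.2, 1.4], [0.2, 2.9], [-0.6, 0.8], [-1.0, 0.9], [-0.7, 1.4], [0.2, 2.8], [-0.9, 0.6], [-0.4, 1.8], [-0.8, 3.1]]
L mid [0.6009 0.0619 0.0931] ribtop [0.5772 0.0604 0.1343]
R mid [ 0.6091 -0.074   0.0931] ribtop [ 0.5854 -0.0754  0.1343]
nominal pockets mid [array([0.6011, 0.0585, 0.0931]), array([ 0.6088, -0.0689,  0.0931])] axis [-0.4991 -0.0299  0.866 ]
```

```bash
cat > plan.py <<'E'
import numpy as np, json
from scipy.spatial.transform import Rotation as Rn, Slerp
v=np.load('rack.npy'); cs=np.load('case.npy')
c3,s3=np.cos(np.pi/6),.5
a=v[2]; RZ=Rn.from_euler('z',a).as_matrix()
Rr=RZ@np.array([[c3,0,-s3],[0,-1,0],[s3,0,-c3]]).astype(float)  # cols u,-y,-n
def rackpose(yc,n,s=-.006):  # TCP pose with grasp pt at slope coords
    t=n+.155; p=np.array([c3*s-s3*t,yc,.055+s3*s+c3*t]); return RZ@p+[v[0],v[1],0]
YL,YR=.0638+v[3],-.0638+v[4]
def now():
    from rig import env
    o=env.observe(); print('t',o['time_s'],'p',np.round(o['position'],4),'F',np.round(o['ft_force'],2),'w',round(o['grip_width'],4))
    return np.array(o['position']),np.array(o['tool_rot'])
def rows(p,R,wps,grip=None,cyl=True,dc=1,dw=2):
    """wps: (pos,rot,nrows); rounded tool-frame rows with error feedback"""
    out=[]
    for P,Q,N in wps:
        sl=Slerp([0,1],Rn.from_matrix([R,Q])); p0,q=p.copy(),R
        c=lambda x:np.array([np.hypot(x[0],x[1]),np.arctan2(x[1],x[0]),x[2]])
        for i in range(1,N+1):
            f=i/N; f=f if N<5 else f*f*(3-2*f)*.5+f*.5
            if cyl: h=c(p0)+f*(c(P)-c(p0)); t=np.array([h[0]*np.cos(h[1]),h[0]*np.sin(h[1]),h[2]])
            else: t=p0+f*(P-p0)
            d=np.round(R.T@(t-p)*100,dc)+0.; w=np.round((Rn.from_matrix(R).inv()*sl(f)).as_rotvec(),dw)+0.
            p=p+R@d/100; R=R@Rn.from_rotvec(w).as_matrix()
            r={k:float(x) for k,x in zip(('x','y','z','wx','wy','wz'),[*d,*w]) if x}
            if grip is not None: r['gripper']=grip
            out.append(r)
    print(json.dumps(out)); print(len(out),'end',p.round(4),'rot err',(Rn.from_matrix(R).inv()*Rn.from_matrix(Q)).as_rotvec().round(3), 'max cm',max(np.linalg.norm([r.get(k,0) for k in'xyz']) for r in out),'max rad',max(np.linalg.norm([r.get(k,0) for k in('wx','wy','wz')]) for r in out))
    return p,R
E
python3 - <<'E'
from plan import *
p,R=now()
print(rackpose(YL,.2),rackpose(YL,.082),Rr.round(3))
rows(p,R,[(rackpose(YL,.2),Rr,20)])
E
```

```text
t 0.1 p [ 0.2211 -0.5035  0.4042] F [ 0.06 -0.05  1.24] w 0.085
[0.44746545 0.05266041 0.35943902] [0.50635986 0.05618862 0.25724802] [[ 0.864  0.06  -0.499]
 [ 0.052 -0.998 -0.03 ]
 [ 0.5    0.    -0.866]]
[{"x": -0.3, "y": -2.0, "z": 0.1, "wz": -0.03}, {"x": -0.4, "y": -2.4, "z": 0.2, "wz": -0.05}, {"x": -0.5, "y": -2.9, "z": 0.2, "wz": -0.05}, {"x": -0.6, "y": -3.2, "z": 0.2, "wz": -0.05}, {"x": -0.7, "y": -3.4, "z": 0.2, "wz": -0.07}, {"x": -0.7, "y": -3.7, "z": 0.3, "wz": -0.06}, {"x": -0.8, "y": -3.8, "z": 0.2, "wz": -0.07}, {"x": -0.8, "y": -3.9, "z": 0.3, "wz": -0.08}, {"x": -0.9, "y": -3.9, "z": 0.3, "wz": -0.07}, {"x": -0.8, "y": -4.0, "z": 0.3, "wz": -0.08}, {"x": -0.9, "y": -3.9, "z": 0.2, "wz": -0.07}, {"x": -0.9, "y": -3.8, "z": 0.3, "wz": -0.08}, {"x": -0.9, "y": -3.6, "z": 0.3, "wz": -0.07}, {"x": -0.8, "y": -3.5, "z": 0.3, "wz": -0.07}, {"x": -0.9, "y": -3.3, "z": 0.2, "wz": -0.07}, {"x": -0.7, "y": -3.0, "z": 0.2, "wz": -0.06}, {"x": -0.7, "y": -2.7, "z": 0.3, "wz": -0.06}, {"x": -0.6, "y": -2.3, "z": 0.1, "wz": -0.05}, {"x": -0.5, "y": -2.1, "z": 0.2, "wz": -0.04}, {"x": -0.4, "y": -1.6, "z": 0.1, "wz": -0.04}]
20 end [0.4474 0.0528 0.3598] rot err [-0.001  0.     0.003] max cm 4.090232267243512 max rad 0.08
```

```bash
sed -i 's/\[c3,0,-s3\],\[0,-1,0\]/[c3,0,s3],[0,-1,0]/' plan.py; python3 - <<'E'
from plan import *
p,R=now()
print(np.linalg.det(Rr),Rr.round(3))
rows(p,R,[(rackpose(YL,.2),Rr,20)])
E
```

```text
t 0.1 p [ 0.2211 -0.5035  0.4042] F [ 0.06 -0.05  1.24] w 0.085
1.0000000000000002 [[ 0.864  0.06   0.499]
 [ 0.052 -0.998  0.03 ]
 [ 0.5    0.    -0.866]]
[{"x": -0.3, "y": -2.0, "z": 0.1, "wx": 0.01, "wy": 0.01, "wz": -0.03}, {"x": -0.4, "y": -2.4, "z": 0.2, "wx": 0.01, "wy": 0.02, "wz": -0.05}, {"x": -0.5, "y": -2.9, "z": 0.2, "wx": 0.01, "wy": 0.02, "wz": -0.05}, {"x": -0.6, "y": -3.1, "z": 0.3, "wx": 0.02, "wy": 0.02, "wz": -0.05}, {"x": -0.7, "y": -3.5, "z": 0.3, "wx": 0.01, "wy": 0.02, "wz": -0.06}, {"x": -0.8, "y": -3.6, "z": 0.4, "wx": 0.02, "wy": 0.03, "wz": -0.07}, {"x": -0.8, "y": -3.8, "z": 0.4, "wx": 0.02, "wy": 0.03, "wz": -0.07}, {"x": -0.9, "y": -3.9, "z": 0.4, "wx": 0.02, "wy": 0.02, "wz": -0.07}, {"x": -0.9, "y": -3.9, "z": 0.4, "wx": 0.02, "wy": 0.03, "wz": -0.07}, {"x": -1.0, "y": -3.9, "z": 0.4, "wx": 0.02, "wy": 0.03, "wz": -0.07}, {"x": -1.1, "y": -3.9, "z": 0.3, "wx": 0.02, "wy": 0.03, "wz": -0.08}, {"x": -1.0, "y": -3.7, "z": 0.3, "wx": 0.02, "wy": 0.03, "wz": -0.07}, {"x": -1.0, "y": -3.7, "z": 0.3, "wx": 0.02, "wy": 0.02, "wz": -0.07}, {"x": -0.9, "y": -3.4, "z": 0.2, "wx": 0.02, "wy": 0.03, "wz": -0.07}, {"x": -0.9, "y": -3.3, "z": 0.1, "wx": 0.01, "wy": 0.02, "wz": -0.07}, {"x": -0.9, "y": -3.0, "z": 0.1, "wx": 0.02, "wy": 0.03, "wz": -0.06}, {"x": -0.7, "y": -2.6, "wx": 0.01, "wy": 0.02, "wz": -0.05}, {"x": -0.6, "y": -2.4, "z": -0.1, "wx": 0.02, "wy": 0.02, "wz": -0.05}, {"x": -0.6, "y": -2.0, "z": -0.1, "wx": 0.01, "wy": 0.01, "wz": -0.04}, {"x": -0.4, "y": -1.7, "wx": 0.01, "wy": 0.02, "wz": -0.04}]
20 end [0.4477 0.0531 0.3593] rot err [-0.003 -0.003  0.002] max cm 4.063249930782009 max rad 0.08774964387392122
```

step_arm(
  increments=[
    {"x": -0.3,"y": -2.0,"z": 0.1,"wx": 0.01,"wy": 0.01,"wz": -0.03},
    {"x": -0.4,"y": -2.4,"z": 0.2,"wx": 0.01,"wy": 0.02,"wz": -0.05},
    {"x": -0.5,"y": -2.9,"z": 0.2,"wx": 0.01,"wy": 0.02,"wz": -0.05},
    {"x": -0.6,"y": -3.1,"z": 0.3,"wx": 0.02,"wy": 0.02,"wz": -0.05},
    {"x": -0.7,"y": -3.5,"z": 0.3,"wx": 0.01,"wy": 0.02,"wz": -0.06},
    {"x": -0.8,"y": -3.6,"z": 0.4,"wx": 0.02,"wy": 0.03,"wz": -0.07},
    {"x": -0.8,"y": -3.8,"z": 0.4,"wx": 0.02,"wy": 0.03,"wz": -0.07},
    {"x": -0.9,"y": -3.9,"z": 0.4,"wx": 0.02,"wy": 0.02,"wz": -0.07},
    {"x": -0.9,"y": -3.9,"z": 0.4,"wx": 0.02,"wy": 0.03,"wz": -0.07},
    {"x": -1.0,"y": -3.9,"z": 0.4,"wx": 0.02,"wy": 0.03,"wz": -0.07},
    {"x": -1.1,"y": -3.9,"z": 0.3,"wx": 0.02,"wy": 0.03,"wz": -0.08},
    {"x": -1.0,"y": -3.7,"z": 0.3,"wx": 0.02,"wy": 0.03,"wz": -0.07},
    {"x": -1.0,"y": -3.7,"z": 0.3,"wx": 0.02,"wy": 0.02,"wz": -0.07},
    {"x": -0.9,"y": -3.4,"z": 0.2,"wx": 0.02,"wy": 0.03,"wz": -0.07},
    {"x": -0.9,"y": -3.3,"z": 0.1,"wx": 0.01,"wy": 0.02,"wz": -0.07},
    {"x": -0.9,"y": -3.0,"z": 0.1,"wx": 0.02,"wy": 0.03,"wz": -0.06},
    {"x": -0.7,"y": -2.6,"wx": 0.01,"wy": 0.02,"wz": -0.05},
    {"x": -0.6,"y": -2.4,"z": -0.1,"wx": 0.02,"wy": 0.02,"wz": -0.05},
    {"x": -0.6,"y": -2.0,"z": -0.1,"wx": 0.01,"wy": 0.01,"wz": -0.04},
    {"x": -0.4,"y": -1.7,"wx": 0.01,"wy": 0.02,"wz": -0.04},
  ],
)

```text
invalid input at $.increments[0]: expected keys x, y, z, wx, wy, wz, gripper
```

```bash
python3 - <<'E'
from plan import *
p,R=now()
rows(p,R,[(rackpose(YL,.13),Rr,5),(rackpose(YL,.082),Rr,6)],cyl=False,grip=6.0)
from rig import env
import cv2
for n in('side','top'): cv2.imwrite(f'pics/{n}1.png',env.get_image(n)['color'])
E
```

```text
t 0.1 p [ 0.2211 -0.5035  0.4042] F [ 0.06 -0.05  1.24] w 0.085
[{"x": -6.2, "y": -7.0, "z": 1.6, "wx": 0.05, "wy": 0.07, "wz": -0.18, "gripper": 6.0}, {"x": -7.2, "y": -11.8, "z": 2.4, "wx": 0.07, "wy": 0.1, "wz": -0.27, "gripper": 6.0}, {"x": -4.6, "y": -14.5, "z": 2.9, "wx": 0.08, "wy": 0.12, "wz": -0.29, "gripper": 6.0}, {"x": -0.6, "y": -13.6, "z": 3.5, "wx": 0.07, "wy": 0.1, "wz": -0.27, "gripper": 6.0}, {"x": 1.8, "y": -8.8, "z": 3.0, "wx": 0.05, "wy": 0.07, "wz": -0.18, "gripper": 6.0}, {"z": 0.6, "gripper": 6.0}, {"z": 0.8, "gripper": 6.0}, {"z": 1.0, "gripper": 6.0}, {"z": 1.0, "gripper": 6.0}, {"z": 0.8, "gripper": 6.0}, {"z": 0.6, "gripper": 6.0}]
11 end [0.5067 0.0561 0.2575] rot err [-0.001 -0.003  0.002] max cm 15.48612282012512 max rad 0.3238826948140329
```

```bash
sed -i "s/ if x}/}/; s/grip=None/grip=8.5/" plan.py; python3 - <<'E'
from plan import *
p,R=now()
rows(p,R,[(rackpose(YL,.2),Rr,16)])
E
```

```text
t 0.2 p [ 0.2211 -0.5036  0.4044] F [ 0.12 -0.42  0.14] w 0.0855
[{"x": -0.4, "y": -2.6, "z": 0.2, "wx": 0.01, "wy": 0.02, "wz": -0.04, "gripper": 8.5}, {"x": -0.6, "y": -3.2, "z": 0.2, "wx": 0.02, "wy": 0.02, "wz": -0.06, "gripper": 8.5}, {"x": -0.7, "y": -3.8, "z": 0.3, "wx": 0.01, "wy": 0.02, "wz": -0.07, "gripper": 8.5}, {"x": -0.9, "y": -4.3, "z": 0.4, "wx": 0.02, "wy": 0.03, "wz": -0.07, "gripper": 8.5}, {"x": -1.0, "y": -4.5, "z": 0.4, "wx": 0.03, "wy": 0.04, "wz": -0.08, "gripper": 8.5}, {"x": -1.2, "y": -4.8, "z": 0.5, "wx": 0.02, "wy": 0.03, "wz": -0.09, "gripper": 8.5}, {"x": -1.2, "y": -4.9, "z": 0.5, "wx": 0.02, "wy": 0.03, "wz": -0.09, "gripper": 8.5}, {"x": -1.3, "y": -4.8, "z": 0.5, "wx": 0.03, "wy": 0.04, "wz": -0.09, "gripper": 8.5}, {"x": -1.3, "y": -4.8, "z": 0.4, "wx": 0.02, "wy": 0.03, "wz": -0.1, "gripper": 8.5}, {"x": -1.3, "y": -4.7, "z": 0.4, "wx": 0.03, "wy": 0.04, "wz": -0.09, "gripper": 8.5}, {"x": -1.2, "y": -4.4, "z": 0.2, "wx": 0.02, "wy": 0.03, "wz": -0.08, "gripper": 8.5}, {"x": -1.2, "y": -4.0, "z": 0.2, "wx": 0.02, "wy": 0.04, "wz": -0.09, "gripper": 8.5}, {"x": -1.0, "y": -3.7, "z": 0.0, "wx": 0.02, "wy": 0.02, "wz": -0.07, "gripper": 8.5}, {"x": -1.0, "y": -3.2, "z": 0.0, "wx": 0.02, "wy": 0.03, "wz": -0.07, "gripper": 8.5}, {"x": -0.7, "y": -2.7, "z": -0.1, "wx": 0.02, "wy": 0.02, "wz": -0.05, "gripper": 8.5}, {"x": -0.5, "y": -2.1, "z": -0.1, "wx": 0.01, "wy": 0.02, "wz": -0.05, "gripper": 8.5}]
16 end [0.4476 0.0524 0.36  ] rot err [-0.003 -0.002  0.002] max cm 5.069516742254631 max rad 0.1063014581273465
```

step_arm(
  increments=[
    {"x": -0.4,"y": -2.6,"z": 0.2,"wx": 0.01,"wy": 0.02,"wz": -0.04,"gripper": 8.5},
    {"x": -0.6,"y": -3.2,"z": 0.2,"wx": 0.02,"wy": 0.02,"wz": -0.06,"gripper": 8.5},
    {"x": -0.7,"y": -3.8,"z": 0.3,"wx": 0.01,"wy": 0.02,"wz": -0.07,"gripper": 8.5},
    {"x": -0.9,"y": -4.3,"z": 0.4,"wx": 0.02,"wy": 0.03,"wz": -0.07,"gripper": 8.5},
    {"x": -1.0,"y": -4.5,"z": 0.4,"wx": 0.03,"wy": 0.04,"wz": -0.08,"gripper": 8.5},
    {"x": -1.2,"y": -4.8,"z": 0.5,"wx": 0.02,"wy": 0.03,"wz": -0.09,"gripper": 8.5},
    {"x": -1.2,"y": -4.8,"z": 0.5,"wx": 0.02,"wy": 0.03,"wz": -0.09,"gripper": 8.5},
    {"x": -1.3,"y": -4.8,"z": 0.5,"wx": 0.03,"wy": 0.04,"wz": -0.09,"gripper": 8.5},
    {"x": -1.3,"y": -4.8,"z": 0.4,"wx": 0.02,"wy": 0.03,"wz": -0.1,"gripper": 8.5},
    {"x": -1.3,"y": -4.7,"z": 0.4,"wx": 0.03,"wy": 0.04,"wz": -0.09,"gripper": 8.5},
    {"x": -1.2,"y": -4.4,"z": 0.2,"wx": 0.02,"wy": 0.03,"wz": -0.08,"gripper": 8.5},
    {"x": -1.2,"y": -4.0,"z": 0.2,"wx": 0.02,"wy": 0.04,"wz": -0.09,"gripper": 8.5},
    {"x": -1.0,"y": -3.7,"z": 0.0,"wx": 0.02,"wy": 0.02,"wz": -0.07,"gripper": 8.5},
    {"x": -1.0,"y": -3.2,"z": 0.0,"wx": 0.02,"wy": 0.03,"wz": -0.07,"gripper": 8.5},
    {"x": -0.7,"y": -2.7,"z": -0.1,"wx": 0.02,"wy": 0.02,"wz": -0.05,"gripper": 6.0},
    {"x": -0.5,"y": -2.1,"z": -0.1,"wx": 0.01,"wy": 0.02,"wz": -0.05,"gripper": 6.0},
  ],
)

```text
time_s: 1.8
position: [0.4464, 0.0532, 0.3597]
tool_rot: [[0.863, 0.067, 0.501], [0.057, -0.998, 0.034], [0.502, -0.0, -0.865]]
ft_force: [1.4, 0.2, -1.2]
grip_width: 0.0602
```

```bash
python3 - <<'E'
from plan import *
p,R=now()
rows(p,R,[(rackpose(YL,.13),Rr,3),(rackpose(YL,.082),Rr,4)],cyl=False,grip=6.0)
from rig import env
import cv2
a=[cv2.resize(env.get_image(n)['color'][y:y+h,x:x+w],(400,400),interpolation=cv2.INTER_CUBIC) for n,x,y,w,h in(('side',200,100,140,140),('top',180,140,120,120))]
cv2.imwrite('pics/v1.png',cv2.hconcat(a))
E
```

```text
t 1.8 p [0.4464 0.0532 0.3597] F [ 1.43  0.23 -1.21] w 0.0602
[{"x": 0.0, "y": 0.0, "z": 2.4, "wx": 0.0, "wy": 0.0, "wz": 0.0, "gripper": 6.0}, {"x": 0.0, "y": 0.1, "z": 2.3, "wx": 0.0, "wy": 0.0, "wz": 0.0, "gripper": 6.0}, {"x": 0.1, "y": 0.0, "z": 2.4, "wx": 0.0, "wy": 0.0, "wz": 0.01, "gripper": 6.0}, {"x": 0.0, "y": 0.0, "z": 1.2, "wx": 0.0, "wy": 0.0, "wz": 0.0, "gripper": 6.0}, {"x": 0.0, "y": 0.0, "z": 1.2, "wx": 0.0, "wy": 0.0, "wz": 0.0, "gripper": 6.0}, {"x": 0.0, "y": 0.0, "z": 1.2, "wx": 0.0, "wy": 0.0, "wz": 0.0, "gripper": 6.0}, {"x": 0.0, "y": 0.0, "z": 1.2, "wx": 0.0, "wy": 0.0, "wz": 0.0, "gripper": 6.0}]
7 end [0.5069 0.0563 0.2572] rot err [-0.004 -0.002 -0.004] max cm 2.4020824298928627 max rad 0.01
```

View pics/v1.png

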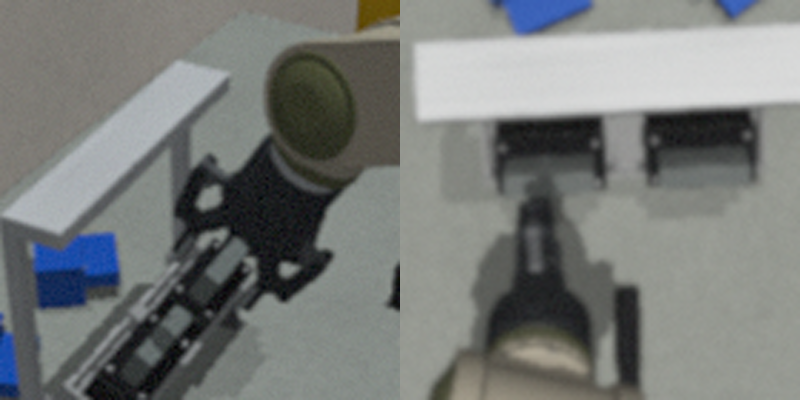

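The gripper is lined up with the left rib and its fingers straddle it, with clearance to the bar. Moving in.

step_arm(
  increments=[
    {"x": 0,"y": 0,"z": 2.4,"wx": 0,"wy": 0,"wz": 0,"gripper": 6},
    {"x": 0,"y": 0.1,"z": 2.4,"wx": 0,"wy": 0,"wz": 0,"gripper": 6},
    {"x": 0.1,"y": 0,"z": 2.4,"wx": 0,"wy": 0,"wz": 0.01,"gripper": 6},
    {"x": 0,"y": 0,"z": 1.2,"wx": 0,"wy": 0,"wz": 0,"gripper": 6},
    {"x": 0,"y": 0,"z": 1.2,"wx": 0,"wy": 0,"wz": 0,"gripper": 6},
    {"x": 0,"y": 0,"z": 1.2,"wx": 0,"wy": 0,"wz": 0,"gripper": 6},
    {"x": 0,"y": 0,"z": 0.9,"wx": 0,"wy": 0,"wz": 0,"gripper": 6},
    {"x": 0,"y": 0,"z": 0,"wx": 0,"wy": 0,"wz": 0,"gripper": 6},
  ],
  newtons=60,
)

```text
time_s: 2.7
position: [0.5067, 0.0545, 0.2584]
tool_rot: [[0.865, 0.055, 0.5], [0.044, -0.998, 0.032], [0.501, -0.006, -0.866]]
ft_force: [0.5, -1.3, -0.6]
grip_width: 0.0601
```

```bash
python3 - <<'E'
from plan import *
p,R=now(); print(R.T@(rackpose(YL,.082)-p))
from rig import env
import cv2
a=[cv2.resize(env.get_image(n)['color'][y:y+h,x:x+w],(480,480),interpolation=cv2.INTER_CUBIC) for n,x,y,w,h in(('side',210,140,90,90),)]
cv2.imwrite('pics/v2.png',cv2.convertScaleAbs(cv2.hconcat(a),alpha=1.4))
E
```

```text
t 2.7 p [0.5067 0.0545 0.2584] F [ 0.52 -1.33 -0.58] w 0.0601
[-0.00081317 -0.00174916  0.00086997]
```

View pics/v2.png

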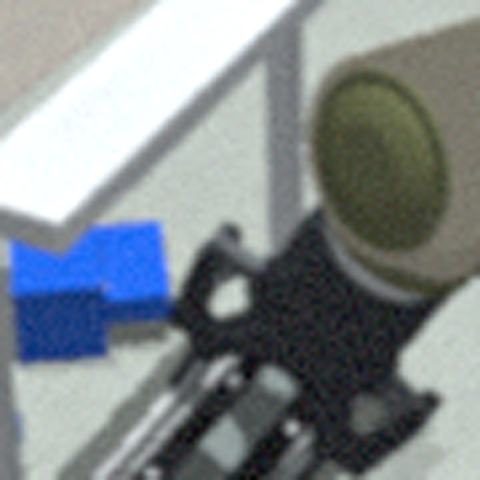

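Fingers straddle the left rib with the bar clear. I close in two stages.

step_arm(
  increments=[
    {"x": 0,"y": 0,"z": 0,"wx": 0,"wy": 0,"wz": 0,"gripper": 3.5},
    {"x": 0,"y": 0,"z": 0,"wx": 0,"wy": 0,"wz": 0,"gripper": 2.5},
    {"x": 0,"y": 0,"z": 0,"wx": 0,"wy": 0,"wz": 0,"gripper": 1.5},
    {"x": 0,"y": 0,"z": 0,"wx": 0,"wy": 0,"wz": 0,"gripper": 1.0},
    {"x": 0,"y": 0,"z": 0,"wx": 0,"wy": 0,"wz": 0,"gripper": 1.0},
    {"x": 0,"y": 0,"z": 0,"wx": 0,"wy": 0,"wz": 0,"gripper": 1.0},
  ],
  newtons=60,
)

```text
time_s: 3.35
position: [0.5061, 0.0546, 0.2594]
tool_rot: [[0.864, 0.055, 0.501], [0.045, -0.998, 0.032], [0.502, -0.006, -0.865]]
ft_force: [-5.4, -1.3, 4.6]
grip_width: 0.0192
```

step_arm(
  increments=[
    {"x": 0,"y": 0,"z": -0.4,"wx": 0,"wy": 0,"wz": 0,"gripper": 1},
    {"x": 0,"y": 0,"z": -0.6,"wx": 0,"wy": 0,"wz": 0,"gripper": 1},
    {"x": 0,"y": 0,"z": -0.8,"wx": 0,"wy": 0,"wz": 0,"gripper": 1},
    {"x": 0,"y": 0,"z": -0.8,"wx": 0,"wy": 0,"wz": 0,"gripper": 1},
    {"x": 0,"y": 0,"z": -0.8,"wx": 0,"wy": 0,"wz": 0,"gripper": 1},
    {"x": 0,"y": 0,"z": -0.8,"wx": 0,"wy": 0,"wz": 0,"gripper": 1},
    {"x": 0,"y": 0,"z": -0.6,"wx": 0,"wy": 0,"wz": 0,"gripper": 1},
    {"x": 0,"y": 0,"z": -0.2,"wx": 0,"wy": 0,"wz": 0,"gripper": 1},
    {"x": 0,"y": 0,"z": 0,"wx": 0,"wy": 0,"wz": 0,"gripper": 1},
    {"x": 0,"y": 0,"z": 0,"wx": 0,"wy": 0,"wz": 0,"gripper": 1},
    {"x": 0,"y": 0,"z": 0,"wx": 0,"wy": 0,"wz": 0,"gripper": 1},
    {"x": 0,"y": 0,"z": 0,"wx": 0,"wy": 0,"wz": 0,"gripper": 1},
    {"x": 0,"y": 0,"z": 0,"wx": 0,"wy": 0,"wz": 0,"gripper": 1},
    {"x": 0,"y": 0,"z": 0,"wx": 0,"wy": 0,"wz": 0,"gripper": 1},
  ],
)

```text
time_s: 4.75
position: [0.4815, 0.0529, 0.3023]
tool_rot: [[0.864, 0.055, 0.5], [0.045, -0.998, 0.032], [0.501, -0.006, -0.865]]
ft_force: [-0.0, -0.2, -7.3]
grip_width: 0.0193
```

```bash
python3 - <<'E'
from rig import env
import cv2,numpy as np
F=[]
a=[]
for n,x,y,w,h in(('side',200,120,130,130),('top',180,140,130,130)):
    a.append(cv2.resize(env.get_image(n)['color'][y:y+h,x:x+w],(400,400),interpolation=cv2.INTER_CUBIC)); o=env.observe(); F.append(o['ft_force'])
for i in range(4): env.get_image('top'); o=env.observe(); F.append(o['ft_force'])
print(np.round(F,2),np.mean(F,0),o['position'],o['grip_width'])
cv2.imwrite('pics/v3.png',cv2.convertScaleAbs(cv2.hconcat(a),alpha=1.3))
E
```

```text
[[ 0.58  0.18 -7.05]
 [-0.03 -0.97 -6.91]
 [ 0.27 -0.33 -7.26]
 [-0.44  0.87 -6.63]
 [-0.22  0.31 -7.63]
 [ 0.42 -0.14 -6.4 ]] [ 0.09747194 -0.01304026 -6.98153279] [0.48142561 0.05289236 0.30238733] 0.019122739243172357
```

View pics/v3.png

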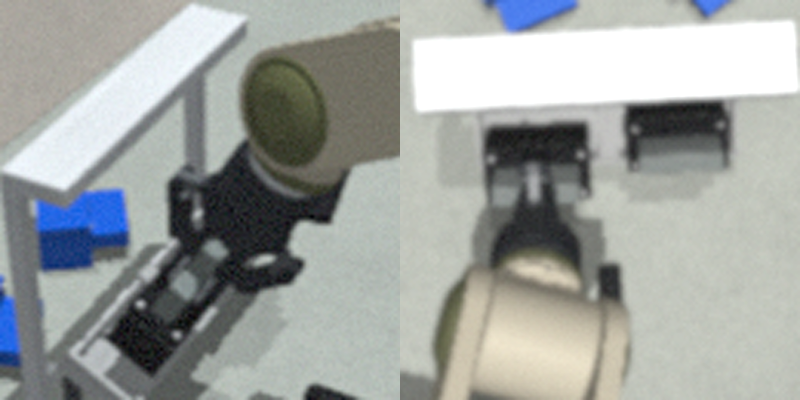

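Clear of the rack and held square; force −7.0 N (about 0.7 kg), so left looks like the heavy one. Putting it back by the reverse path and releasing gently.

step_arm(
  increments=[
    {"x": 0,"y": 0,"z": 0.5,"wx": 0,"wy": 0,"wz": 0,"gripper": 1},
    {"x": 0,"y": 0,"z": 0.8,"wx": 0,"wy": 0,"wz": 0,"gripper": 1},
    {"x": 0,"y": 0,"z": 0.8,"wx": 0,"wy": 0,"wz": 0,"gripper": 1},
    {"x": 0,"y": 0,"z": 0.8,"wx": 0,"wy": 0,"wz": 0,"gripper": 1},
    {"x": 0,"y": 0,"z": 0.6,"wx": 0,"wy": 0,"wz": 0,"gripper": 1},
    {"x": 0,"y": 0,"z": 0.5,"wx": 0,"wy": 0,"wz": 0,"gripper": 1},
    {"x": 0,"y": 0,"z": 0.4,"wx": 0,"wy": 0,"wz": 0,"gripper": 1},
    {"x": 0,"y": 0,"z": 0.3,"wx": 0,"wy": 0,"wz": 0,"gripper": 1},
    {"x": 0,"y": 0,"z": 0.2,"wx": 0,"wy": 0,"wz": 0,"gripper": 1},
    {"x": 0,"y": 0,"z": 0,"wx": 0,"wy": 0,"wz": 0,"gripper": 1},
  ],
)

```text
time_s: 6.05
position: [0.506, 0.0545, 0.2599]
tool_rot: [[0.864, 0.055, 0.501], [0.045, -0.998, 0.032], [0.502, -0.006, -0.865]]
ft_force: [-0.5, 0.2, -7.1]
grip_width: 0.0193
```

step_arm(
  increments=[
    {"x": 0,"y": 0,"z": 0.1,"wx": 0,"wy": 0,"wz": 0,"gripper": 1},
    {"x": 0,"y": 0,"z": 0.1,"wx": 0,"wy": 0,"wz": 0,"gripper": 1},
    {"x": 0,"y": 0,"z": 0,"wx": 0,"wy": 0,"wz": 0,"gripper": 1},
  ],
)

```text
time_s: 6.35
position: [0.5062, 0.0545, 0.2594]
tool_rot: [[0.864, 0.055, 0.501], [0.045, -0.998, 0.032], [0.502, -0.005, -0.865]]
ft_force: [-13.2, -2.4, 7.0]
grip_width: 0.0194
```

step_arm(
  increments=[
    {"x": 0,"y": 0,"z": -0.1,"wx": 0,"wy": 0,"wz": 0,"gripper": 1.0},
    {"x": 0,"y": 0,"z": 0,"wx": 0,"wy": 0,"wz": 0,"gripper": 2.2},
    {"x": 0,"y": 0,"z": 0,"wx": 0,"wy": 0,"wz": 0,"gripper": 2.6},
    {"x": 0,"y": 0,"z": -0.2,"wx": 0,"wy": 0,"wz": 0,"gripper": 3.5},
    {"x": 0,"y": 0,"z": -0.4,"wx": 0,"wy": 0,"wz": 0,"gripper": 5},
    {"x": 0,"y": 0,"z": -0.8,"wx": 0,"wy": 0,"wz": 0,"gripper": 6},
    {"x": 0,"y": 0,"z": -1.6,"wx": 0,"wy": 0,"wz": 0,"gripper": 6},
    {"x": 0,"y": 0,"z": -2.5,"wx": 0,"wy": 0,"wz": 0,"gripper": 6},
    {"x": 0,"y": 0,"z": -2.5,"wx": 0,"wy": 0,"wz": 0,"gripper": 6},
    {"x": 0,"y": 0,"z": -1,"wx": 0,"wy": 0,"wz": 0,"gripper": 6},
  ],
)

```text
time_s: 7.35
position: [0.4606, 0.0517, 0.3392]
tool_rot: [[0.862, 0.055, 0.504], [0.045, -0.998, 0.032], [0.505, -0.005, -0.863]]
ft_force: [-0.1, -0.3, -1.0]
grip_width: 0.0602
```

```bash
python3 - <<'E'
from plan import *
p,R=now()
print(np.linalg.norm(rackpose(YR,.165)-rackpose(YL,.165)))
rows(p,R,[(rackpose(YR,.165),Rr,5),(rackpose(YR,.13),Rr,3),(rackpose(YR,.083),Rr,5)],cyl=False,grip=6.0)
from rig import env
import cv2
im=env.get_image('side')['color'][140:240,210:310]
cv2.imwrite('pics/v4.png',cv2.convertScaleAbs(cv2.resize(im,(500,500),interpolation=cv2.INTER_CUBIC),alpha=1.4))
E
```

```text
t 7.35 p [0.4606 0.0517 0.3392] F [-0.11 -0.34 -0.96] w 0.0602
0.13612305675773528
[{"x": 0.0, "y": 2.0, "z": 0.2, "wx": 0.0, "wy": 0.0, "wz": 0.0, "gripper": 6.0}, {"x": 0.0, "y": 3.1, "z": 0.2, "wx": 0.0, "wy": 0.0, "wz": 0.0, "gripper": 6.0}, {"x": 0.0, "y": 3.3, "z": 0.3, "wx": 0.0, "wy": 0.0, "wz": 0.0, "gripper": 6.0}, {"x": 0.0, "y": 3.0, "z": 0.2, "wx": 0.0, "wy": 0.0, "wz": -0.01, "gripper": 6.0}, {"x": -0.1, "y": 2.0, "z": 0.2, "wx": 0.0, "wy": -0.01, "wz": 0.0, "gripper": 6.0}, {"x": 0.0, "y": 0.0, "z": 1.2, "wx": 0.0, "wy": 0.0, "wz": 0.0, "gripper": 6.0}, {"x": 0.0, "y": 0.0, "z": 1.1, "wx": 0.0, "wy": 0.0, "wz": 0.0, "gripper": 6.0}, {"x": 0.1, "y": 0.0, "z": 1.2, "wx": 0.0, "wy": 0.0, "wz": 0.0, "gripper": 6.0}, {"x": 0.0, "y": 0.0, "z": 0.7, "wx": 0.0, "wy": 0.0, "wz": 0.0, "gripper": 6.0}, {"x": 0.0, "y": 0.0, "z": 1.1, "wx": 0.0, "wy": 0.0, "wz": 0.0, "gripper": 6.0}, {"x": 0.0, "y": 0.0, "z": 1.1, "wx": 0.0, "wy": 0.0, "wz": 0.0, "gripper": 6.0}, {"x": 0.0, "y": 0.0, "z": 1.1, "wx": 0.0, "wy": 0.0, "wz": 0.0, "gripper": 6.0}, {"x": 0.0, "y": 0.0, "z": 0.7, "wx": 0.0, "wy": 0.0, "wz": 0.0, "gripper": 6.0}]
13 end [ 0.5142 -0.0792  0.258 ] rot err [-0.002  0.005  0.003] max cm 3.313608305156178 max rad 0.01
```

View pics/v4.png

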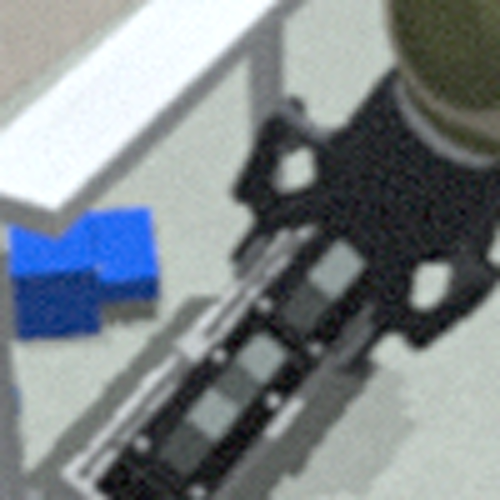

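The left box is back in its pocket, seated like its neighbour. Now the right one.

step_arm(
  increments=[
    {"x": 0,"y": 2,"z": 0.2,"wx": 0,"wy": 0,"wz": 0,"gripper": 6},
    {"x": 0,"y": 3.1,"z": 0.2,"wx": 0,"wy": 0,"wz": 0,"gripper": 6},
    {"x": 0,"y": 3.3,"z": 0.3,"wx": 0,"wy": 0,"wz": 0,"gripper": 6},
    {"x": 0,"y": 3,"z": 0.2,"wx": 0,"wy": 0,"wz": -0.01,"gripper": 6},
    {"x": -0.1,"y": 2,"z": 0.2,"wx": 0,"wy": 0,"wz": 0,"gripper": 6},
    {"x": 0,"y": 0,"z": 1.2,"wx": 0,"wy": 0,"wz": 0,"gripper": 6},
    {"x": 0,"y": 0,"z": 1.1,"wx": 0,"wy": 0,"wz": 0,"gripper": 6},
    {"x": 0.1,"y": 0,"z": 1.2,"wx": 0,"wy": 0,"wz": 0,"gripper": 6},
    {"x": 0,"y": 0,"z": 0.7,"wx": 0,"wy": 0,"wz": 0,"gripper": 6},
    {"x": 0,"y": 0,"z": 1.1,"wx": 0,"wy": 0,"wz": 0,"gripper": 6},
    {"x": 0,"y": 0,"z": 1.1,"wx": 0,"wy": 0,"wz": 0,"gripper": 6},
    {"x": 0,"y": 0,"z": 1.1,"wx": 0,"wy": 0,"wz": 0,"gripper": 6},
    {"x": 0,"y": 0,"z": 0.5,"wx": 0,"wy": 0,"wz": 0,"gripper": 6},
    {"x": 0,"y": 0,"z": 0,"wx": 0,"wy": 0,"wz": 0,"gripper": 6},
  ],
)

```text
time_s: 8.8
position: [0.5147, -0.0792, 0.2569]
tool_rot: [[0.864, 0.064, 0.5], [0.055, -0.998, 0.033], [0.501, -0.001, -0.866]]
ft_force: [-0.0, -0.3, 0.2]
grip_width: 0.06
```

step_arm(
  increments=[
    {"x": 0,"y": 0,"z": -0.3,"wx": 0,"wy": 0,"wz": 0,"gripper": 5},
    {"x": 0,"y": 0,"z": 0,"wx": 0,"wy": 0,"wz": 0,"gripper": 3.5},
    {"x": 0,"y": 0,"z": 0,"wx": 0,"wy": 0,"wz": 0,"gripper": 2.5},
    {"x": 0,"y": 0,"z": 0,"wx": 0,"wy": 0,"wz": 0,"gripper": 1.5},
    {"x": 0,"y": 0,"z": 0,"wx": 0,"wy": 0,"wz": 0,"gripper": 1.0},
    {"x": 0,"y": 0,"z": 0,"wx": 0,"wy": 0,"wz": 0,"gripper": 1.0},
    {"x": 0,"y": 0,"z": 0,"wx": 0,"wy": 0,"wz": 0,"gripper": 1.0},
  ],
  newtons=60,
)

```text
time_s: 9.5
position: [0.5128, -0.0793, 0.2606]
tool_rot: [[0.863, 0.064, 0.501], [0.055, -0.998, 0.032], [0.502, -0.0, -0.865]]
ft_force: [-6.5, -1.4, 6.0]
grip_width: 0.0192
```

step_arm(
  increments=[
    {"x": 0,"y": 0,"z": -0.4,"wx": 0,"wy": 0,"wz": 0,"gripper": 1},
    {"x": 0,"y": 0,"z": -0.6,"wx": 0,"wy": 0,"wz": 0,"gripper": 1},
    {"x": 0,"y": 0,"z": -0.8,"wx": 0,"wy": 0,"wz": 0,"gripper": 1},
    {"x": 0,"y": 0,"z": -0.8,"wx": 0,"wy": 0,"wz": 0,"gripper": 1},
    {"x": 0,"y": 0,"z": -0.8,"wx": 0,"wy": 0,"wz": 0,"gripper": 1},
    {"x": 0,"y": 0,"z": -0.8,"wx": 0,"wy": 0,"wz": 0,"gripper": 1},
    {"x": 0,"y": 0,"z": -0.6,"wx": 0,"wy": 0,"wz": 0,"gripper": 1},
    {"x": 0,"y": 0,"z": -0.2,"wx": 0,"wy": 0,"wz": 0,"gripper": 1},
    {"x": 0,"y": 0,"z": 0,"wx": 0,"wy": 0,"wz": 0,"gripper": 1},
    {"x": 0,"y": 0,"z": 0,"wx": 0,"wy": 0,"wz": 0,"gripper": 1},
    {"x": 0,"y": 0,"z": 0,"wx": 0,"wy": 0,"wz": 0,"gripper": 1},
    {"x": 0,"y": 0,"z": 0,"wx": 0,"wy": 0,"wz": 0,"gripper": 1},
    {"x": 0,"y": 0,"z": 0,"wx": 0,"wy": 0,"wz": 0,"gripper": 1},
    {"x": 0,"y": 0,"z": 0,"wx": 0,"wy": 0,"wz": 0,"gripper": 1},
  ],
)

```text
time_s: 10.9
position: [0.488, -0.081, 0.3034]
tool_rot: [[0.863, 0.063, 0.5], [0.055, -0.998, 0.032], [0.502, -0.001, -0.865]]
ft_force: [0.6, -0.4, -2.1]
grip_width: 0.0195
```

```bash
python3 - <<'E'
from rig import env
import cv2,numpy as np
F=[]
for i in range(6): env.get_image('top'); o=env.observe(); F.append(o['ft_force'])
print(np.mean(F,0),np.std(F,0),o['position'],o['grip_width'])
E
```

```text
[-0.34247239 -0.39483374 -3.60380991] [0.37995523 0.38404039 0.32407151] [ 0.48793473 -0.08094288  0.30346891] 0.01889930661802422
```

Right box reads −3.6 N against −7.0 N, so the left is heavier. Return the right one.

step_arm(
  increments=[
    {"x": 0,"y": 0,"z": 0.5,"wx": 0,"wy": 0,"wz": 0,"gripper": 1},
    {"x": 0,"y": 0,"z": 0.8,"wx": 0,"wy": 0,"wz": 0,"gripper": 1},
    {"x": 0,"y": 0,"z": 0.8,"wx": 0,"wy": 0,"wz": 0,"gripper": 1},
    {"x": 0,"y": 0,"z": 0.8,"wx": 0,"wy": 0,"wz": 0,"gripper": 1},
    {"x": 0,"y": 0,"z": 0.6,"wx": 0,"wy": 0,"wz": 0,"gripper": 1},
    {"x": 0,"y": 0,"z": 0.5,"wx": 0,"wy": 0,"wz": 0,"gripper": 1},
    {"x": 0,"y": 0,"z": 0.4,"wx": 0,"wy": 0,"wz": 0,"gripper": 1},
    {"x": 0,"y": 0,"z": 0.3,"wx": 0,"wy": 0,"wz": 0,"gripper": 1},
    {"x": 0,"y": 0,"z": 0.2,"wx": 0,"wy": 0,"wz": 0,"gripper": 1},
    {"x": 0,"y": 0,"z": 0.1,"wx": 0,"wy": 0,"wz": 0,"gripper": 1},
    {"x": 0,"y": 0,"z": 0,"wx": 0,"wy": 0,"wz": 0,"gripper": 1},
  ],
)

```text
time_s: 12.3
position: [0.5127, -0.0793, 0.2607]
tool_rot: [[0.863, 0.064, 0.501], [0.055, -0.998, 0.032], [0.502, -0.0, -0.865]]
ft_force: [-4.4, 0.4, 1.5]
grip_width: 0.0191
```

step_arm(
  increments=[
    {"x": 0,"y": 0,"z": 0,"wx": 0,"wy": 0,"wz": 0,"gripper": 2.2},
    {"x": 0,"y": 0,"z": 0,"wx": 0,"wy": 0,"wz": 0,"gripper": 2.6},
    {"x": 0,"y": 0,"z": -0.2,"wx": 0,"wy": 0,"wz": 0,"gripper": 3.5},
    {"x": 0,"y": 0,"z": -0.4,"wx": 0,"wy": 0,"wz": 0,"gripper": 5},
    {"x": 0,"y": 0,"z": -0.8,"wx": 0,"wy": 0,"wz": 0,"gripper": 6},
    {"x": 0,"y": 0,"z": -1.6,"wx": 0,"wy": 0,"wz": 0,"gripper": 6},
    {"x": 0,"y": 0,"z": -2.5,"wx": 0,"wy": 0,"wz": 0,"gripper": 6},
    {"x": 0,"y": 0,"z": -2.5,"wx": 0,"wy": 0,"wz": 0,"gripper": 6},
    {"x": 0,"y": 0,"z": -0.6,"wx": 0,"wy": 0,"wz": 0,"gripper": 6},
  ],
)

```text
time_s: 13.2
position: [0.4691, -0.0821, 0.337]
tool_rot: [[0.861, 0.063, 0.504], [0.055, -0.998, 0.03], [0.505, 0.002, -0.863]]
ft_force: [0.6, -0.3, 0.0]
grip_width: 0.0602
```

```bash
python3 - <<'E'
from plan import *
p,R=now()
rows(p,R,[(rackpose(YL,.165),Rr,5),(rackpose(YL,.13),Rr,2),(rackpose(YL,.085),Rr,5)],cyl=False,grip=6.0)
from rig import env
import cv2
im=env.get_image('side')['color'][140:240,210:310]; im2=env.get_image('top')['color'][150:220,190:310]
a=cv2.resize(im,(400,400),interpolation=cv2.INTER_CUBIC);b=np.zeros((400,400,3),np.uint8);b[:233]=cv2.resize(im2,(400,233),interpolation=cv2.INTER_CUBIC)
cv2.imwrite('pics/v5.png',cv2.convertScaleAbs(cv2.hconcat([a,b]),alpha=1.4))
E
```

```text
t 13.2 p [ 0.4691 -0.0821  0.337 ] F [ 0.61 -0.32  0.  ] w 0.0602
[{"x": 0.0, "y": -2.1, "z": 0.1, "wx": 0.0, "wy": 0.0, "wz": 0.0, "gripper": 6.0}, {"x": 0.0, "y": -3.0, "z": 0.2, "wx": 0.0, "wy": 0.0, "wz": 0.0, "gripper": 6.0}, {"x": 0.0, "y": -3.4, "z": 0.2, "wx": 0.0, "wy": 0.0, "wz": 0.0, "gripper": 6.0}, {"x": 0.0, "y": -3.0, "z": 0.2, "wx": 0.0, "wy": 0.0, "wz": 0.0, "gripper": 6.0}, {"x": 0.0, "y": -2.1, "z": 0.2, "wx": 0.0, "wy": -0.01, "wz": 0.0, "gripper": 6.0}, {"x": 0.0, "y": 0.0, "z": 1.7, "wx": 0.0, "wy": 0.0, "wz": 0.0, "gripper": 6.0}, {"x": 0.0, "y": 0.0, "z": 1.8, "wx": 0.0, "wy": 0.0, "wz": 0.0, "gripper": 6.0}, {"x": 0.0, "y": 0.0, "z": 0.7, "wx": 0.0, "wy": 0.0, "wz": 0.0, "gripper": 6.0}, {"x": 0.0, "y": 0.0, "z": 1.0, "wx": 0.0, "wy": 0.0, "wz": 0.0, "gripper": 6.0}, {"x": 0.0, "y": 0.0, "z": 1.1, "wx": 0.0, "wy": 0.0, "wz": 0.0, "gripper": 6.0}, {"x": 0.0, "y": 0.0, "z": 1.0, "wx": 0.0, "wy": 0.0, "wz": 0.0, "gripper": 6.0}, {"x": 0.0, "y": 0.0, "z": 0.7, "wx": 0.0, "wy": 0.0, "wz": 0.0, "gripper": 6.0}]
12 end [0.5047 0.0563 0.2596] rot err [-0.     0.004  0.004] max cm 3.40587727318528 max rad 0.01
```

View pics/v5.png

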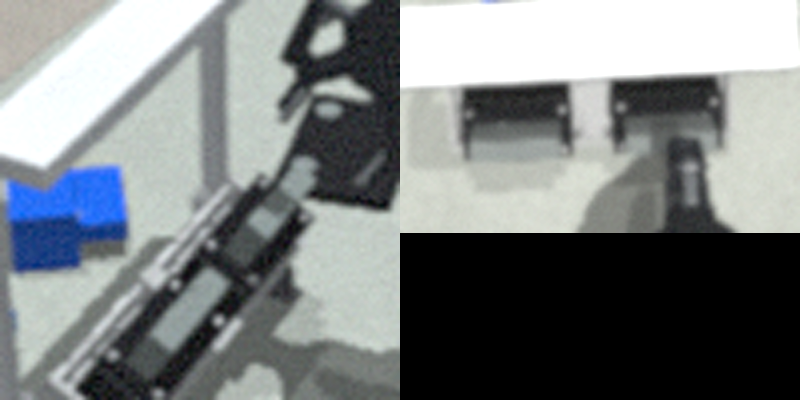

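Both boxes are seated in their pockets as at the start. Regrip the left one.

step_arm(
  increments=[
    {"x": 0,"y": -2.1,"z": 0.1,"wx": 0,"wy": 0,"wz": 0,"gripper": 6},
    {"x": 0,"y": -3,"z": 0.2,"wx": 0,"wy": 0,"wz": 0,"gripper": 6},
    {"x": 0,"y": -3.4,"z": 0.2,"wx": 0,"wy": 0,"wz": 0,"gripper": 6},
    {"x": 0,"y": -3,"z": 0.2,"wx": 0,"wy": 0,"wz": 0,"gripper": 6},
    {"x": 0,"y": -2.1,"z": 0.2,"wx": 0,"wy": 0,"wz": 0,"gripper": 6},
    {"x": 0,"y": 0,"z": 1.7,"wx": 0,"wy": 0,"wz": 0,"gripper": 6},
    {"x": 0,"y": 0,"z": 1.8,"wx": 0,"wy": 0,"wz": 0,"gripper": 6},
    {"x": 0,"y": 0,"z": 0.7,"wx": 0,"wy": 0,"wz": 0,"gripper": 6},
    {"x": 0,"y": 0,"z": 1,"wx": 0,"wy": 0,"wz": 0,"gripper": 6},
    {"x": 0,"y": 0,"z": 1.1,"wx": 0,"wy": 0,"wz": 0,"gripper": 6},
    {"x": 0,"y": 0,"z": 1,"wx": 0,"wy": 0,"wz": 0,"gripper": 6},
    {"x": 0,"y": 0,"z": 0.6,"wx": 0,"wy": 0,"wz": 0,"gripper": 4},
    {"x": 0,"y": 0,"z": 0,"wx": 0,"wy": 0,"wz": 0,"gripper": 3},
    {"x": 0,"y": 0,"z": 0,"wx": 0,"wy": 0,"wz": 0,"gripper": 2},
    {"x": 0,"y": 0,"z": 0,"wx": 0,"wy": 0,"wz": 0,"gripper": 1},
    {"x": 0,"y": 0,"z": 0,"wx": 0,"wy": 0,"wz": 0,"gripper": 1},
    {"x": 0,"y": 0,"z": 0,"wx": 0,"wy": 0,"wz": 0,"gripper": 1},
  ],
  newtons=70,
)

```text
time_s: 15.0
position: [0.5051, 0.0565, 0.2587]
tool_rot: [[0.863, 0.064, 0.5], [0.055, -0.998, 0.032], [0.501, -0.001, -0.865]]
ft_force: [-1.7, -0.5, 0.4]
grip_width: 0.019
```

step_arm(
  increments=[
    {"x": 0,"y": 0,"z": -0.4,"wx": 0,"wy": 0,"wz": 0,"gripper": 1},
    {"x": 0,"y": 0,"z": -0.8,"wx": 0,"wy": 0,"wz": 0,"gripper": 1},
    {"x": 0,"y": 0,"z": -1.2,"wx": 0,"wy": 0,"wz": 0,"gripper": 1},
    {"x": 0,"y": 0,"z": -1.4,"wx": 0,"wy": 0,"wz": 0,"gripper": 1},
    {"x": 0,"y": 0,"z": -1.4,"wx": 0,"wy": 0,"wz": 0,"gripper": 1},
    {"x": 0,"y": 0,"z": -1.4,"wx": 0,"wy": 0,"wz": 0,"gripper": 1},
    {"x": 0,"y": 0,"z": -0.8,"wx": 0,"wy": 0,"wz": 0,"gripper": 1},
    {"x": 0,"y": 0,"z": -0.6,"wx": 0,"wy": 0,"wz": 0,"gripper": 1},
  ],
)

```text
time_s: 15.8
position: [0.4647, 0.0539, 0.3287]
tool_rot: [[0.863, 0.063, 0.501], [0.055, -0.998, 0.032], [0.502, -0.0, -0.865]]
ft_force: [-0.0, -0.8, -6.4]
grip_width: 0.0192
```

```bash
python3 - <<'E'
from plan import *
p,R=now()
b=cs[2]; RC=Rn.from_euler('z',b).as_matrix()@np.diag([1.,-1,-1])
mid=Slerp([0,1],Rn.from_matrix([R,RC]))(.35).as_matrix()
P,Q=rows(p,R,[(np.array([.41,.035,.385]),mid,7)],grip=1,cyl=False)
rows(P,Q,[(np.array([cs[0],cs[1],.37]),RC,18)],grip=1)
E
```

```text
t 15.8 p [0.4647 0.0539 0.3287] F [-0.05 -0.78 -6.37] w 0.0192
[{"x": -0.2, "y": 0.2, "z": -0.8, "wx": 0.0, "wy": -0.02, "wz": 0.0, "gripper": 1}, {"x": -0.3, "y": 0.2, "z": -1.1, "wx": 0.0, "wy": -0.02, "wz": 0.01, "gripper": 1}, {"x": -0.4, "y": 0.2, "z": -1.2, "wx": 0.0, "wy": -0.04, "wz": 0.01, "gripper": 1}, {"x": -0.4, "y": 0.3, "z": -1.4, "wx": -0.01, "wy": -0.03, "wz": 0.0, "gripper": 1}, {"x": -0.5, "y": 0.3, "z": -1.2, "wx": 0.0, "wy": -0.03, "wz": 0.01, "gripper": 1}, {"x": -0.5, "y": 0.2, "z": -1.1, "wx": 0.0, "wy": -0.03, "wz": 0.01, "gripper": 1}, {"x": -0.3, "y": 0.2, "z": -0.7, "wx": 0.0, "wy": -0.01, "wz": 0.0, "gripper": 1}]
7 end [0.4096 0.035  0.3851] rot err [-0.001 -0.004  0.001] max cm 1.4866068747318506 max rad 0.04123105625617661
[{"x": 0.4, "y": 0.9, "z": 0.2, "wx": 0.0, "wy": -0.01, "wz": 0.0, "gripper": 1}, {"x": 0.4, "y": 1.3, "z": 0.2, "wx": 0.0, "wy": -0.02, "wz": 0.01, "gripper": 1}, {"x": 0.5, "y": 1.4, "z": 0.2, "wx": 0.0, "wy": -0.01, "wz": 0.0, "gripper": 1}, {"x": 0.5, "y": 1.7, "z": 0.2, "wx": 0.0, "wy": -0.02, "wz": 0.0, "gripper": 1}, {"x": 0.5
[... 561 characters left out ...]
1}, {"x": -0.1, "y": 2.4, "z": 0.1, "wx": -0.01, "wy": -0.02, "wz": 0.0, "gripper": 1}, {"x": -0.3, "y": 2.4, "z": 0.1, "wx": 0.0, "wy": -0.02, "wz": 0.01, "gripper": 1}, {"x": -0.3, "y": 2.2, "z": 0.0, "wx": 0.0, "wy": -0.03, "wz": 0.0, "gripper": 1}, {"x": -0.4, "y": 2.0, "z": 0.1, "wx": 0.0, "wy": -0.01, "wz": 0.01, "gripper": 1}, {"x": -0.4, "y": 1.9, "z": 0.0, "wx": 0.0, "wy": -0.02, "wz": 0.0, "gripper": 1}, {"x": -0.4, "y": 1.5, "z": 0.1, "wx": 0.0, "wy": -0.01, "wz": 0.0, "gripper": 1}, {"x": -0.4, "y": 1.2, "z": 0.0, "wx": 0.0, "wy": -0.02, "wz": 0.01, "gripper": 1}]
18 end [ 0.4222 -0.3124  0.3701] rot err [-0.001  0.004 -0.003] max cm 2.5039968051097827 max rad 0.03162277660168379
```

step_arm(
  increments=[
    {"x": -0.2,"y": 0.2,"z": -0.8,"wx": 0,"wy": -0.02,"wz": 0,"gripper": 1},
    {"x": -0.3,"y": 0.2,"z": -1.1,"wx": 0,"wy": -0.02,"wz": 0.01,"gripper": 1},
    {"x": -0.4,"y": 0.2,"z": -1.2,"wx": 0,"wy": -0.04,"wz": 0.01,"gripper": 1},
    {"x": -0.4,"y": 0.3,"z": -1.4,"wx": -0.01,"wy": -0.03,"wz": 0,"gripper": 1},
    {"x": -0.5,"y": 0.3,"z": -1.2,"wx": 0,"wy": -0.03,"wz": 0.01,"gripper": 1},
    {"x": -0.5,"y": 0.2,"z": -1.1,"wx": 0,"wy": -0.03,"wz": 0.01,"gripper": 1},
    {"x": -0.3,"y": 0.2,"z": -0.7,"wx": 0,"wy": -0.01,"wz": 0,"gripper": 1},
  ],
)

```text
time_s: 16.5
position: [0.4096, 0.035, 0.3848]
tool_rot: [[0.941, 0.023, 0.338], [0.019, -1.0, 0.015], [0.338, -0.008, -0.941]]
ft_force: [1.0, 0.0, -7.0]
grip_width: 0.0194
```

step_arm(
  increments=[
    {"x": 0.4,"y": 0.9,"z": 0.2,"wx": 0,"wy": -0.01,"wz": 0,"gripper": 1},
    {"x": 0.4,"y": 1.3,"z": 0.2,"wx": 0,"wy": -0.02,"wz": 0.01,"gripper": 1},
    {"x": 0.5,"y": 1.4,"z": 0.2,"wx": 0,"wy": -0.01,"wz": 0,"gripper": 1},
    {"x": 0.5,"y": 1.7,"z": 0.2,"wx": 0,"wy": -0.02,"wz": 0,"gripper": 1},
    {"x": 0.5,"y": 1.9,"z": 0.3,"wx": -0.01,"wy": -0.02,"wz": 0.01,"gripper": 1},
    {"x": 0.5,"y": 2.1,"z": 0.2,"wx": 0,"wy": -0.02,"wz": 0,"gripper": 1},
    {"x": 0.4,"y": 2.2,"z": 0.2,"wx": 0,"wy": -0.03,"wz": 0.01,"gripper": 1},
    {"x": 0.3,"y": 2.4,"z": 0.1,"wx": 0,"wy": -0.02,"wz": 0,"gripper": 1},
    {"x": 0.2,"y": 2.4,"z": 0.1,"wx": 0,"wy": -0.02,"wz": 0.01,"gripper": 1},
    {"x": 0.1,"y": 2.5,"z": 0.1,"wx": 0,"wy": -0.03,"wz": 0,"gripper": 1},
    {"x": -0.1,"y": 2.5,"z": 0.1,"wx": 0,"wy": -0.02,"wz": 0.01,"gripper": 1},
    {"x": -0.1,"y": 2.4,"z": 0.1,"wx": -0.01,"wy": -0.02,"wz": 0,"gripper": 1},
    {"x": -0.3,"y": 2.4,"z": 0.1,"wx": 0,"wy": -0.02,"wz": 0.01,"gripper": 1},
    {"x": -0.3,"y": 2.2,"z": 0,"wx": 0,"wy": -0.03,"wz": 0,"gripper": 1},
    {"x": -0.4,"y": 2,"z": 0.1,"wx": 0,"wy": -0.01,"wz": 0.01,"gripper": 1},
    {"x": -0.4,"y": 1.9,"z": 0,"wx": 0,"wy": -0.02,"wz": 0,"gripper": 1},
    {"x": -0.4,"y": 1.5,"z": 0.1,"wx": 0,"wy": -0.01,"wz": 0,"gripper": 1},
    {"x": -0.4,"y": 1.2,"z": 0,"wx": 0,"wy": -0.02,"wz": 0.01,"gripper": 1},
  ],
)

```text
time_s: 18.3
position: [0.4225, -0.3142, 0.3684]
tool_rot: [[0.998, -0.061, -0.006], [-0.061, -0.998, 0.002], [-0.006, -0.002, -1.0]]
ft_force: [-0.3, -0.9, -6.3]
grip_width: 0.0192
```

```bash
python3 - <<'E'
from plan import *
p,R=now()
RC=Rn.from_euler('z',cs[2]).as_matrix()@np.diag([1.,-1,-1])
rows(p,R,[(np.array([cs[0],cs[1],.30]),RC,4),(np.array([cs[0],cs[1],.25]),RC,5)],grip=1,cyl=False)
from rig import env
import cv2
im=env.get_image('side')['color'][100:240,320:420]; im2=env.get_image('top')['color'][190:300,290:400]
a=cv2.hconcat([cv2.resize(im,(357,500),interpolation=cv2.INTER_CUBIC),cv2.resize(im2,(440,500),interpolation=cv2.INTER_CUBIC)])
cv2.imwrite('pics/v6.png',cv2.convertScaleAbs(a,alpha=1.4))
E
```

```text
t 18.3 p [ 0.4225 -0.3142  0.3684] F [-0.3  -0.9  -6.26] w 0.0192
[{"x": 0.0, "y": 0.0, "z": 1.7, "wx": 0.0, "wy": 0.0, "wz": 0.0, "gripper": 1}, {"x": 0.0, "y": -0.1, "z": 1.7, "wx": 0.0, "wy": 0.0, "wz": 0.0, "gripper": 1}, {"x": 0.0, "y": 0.0, "z": 1.7, "wx": 0.0, "wy": 0.0, "wz": 0.0, "gripper": 1}, {"x": 0.0, "y": 0.0, "z": 1.7, "wx": 0.0, "wy": 0.01, "wz": 0.0, "gripper": 1}, {"x": 0.0, "y": 0.0, "z": 0.8, "wx": 0.0, "wy": 0.0, "wz": 0.0, "gripper": 1}, {"x": 0.0, "y": 0.0, "z": 1.1, "wx": 0.0, "wy": 0.0, "wz": 0.0, "gripper": 1}, {"x": 0.0, "y": 0.0, "z": 1.2, "wx": 0.0, "wy": 0.0, "wz": 0.0, "gripper": 1}, {"x": 0.0, "y": 0.0, "z": 1.2, "wx": 0.0, "wy": 0.0, "wz": 0.0, "gripper": 1}, {"x": 0.0, "y": 0.0, "z": 0.7, "wx": 0.0, "wy": 0.0, "wz": 0.0, "gripper": 1}]
9 end [ 0.4223 -0.3129  0.2504] rot err [-0.002 -0.004 -0.005] max cm 1.70293863659264 max rad 0.01
```

View pics/v6.png

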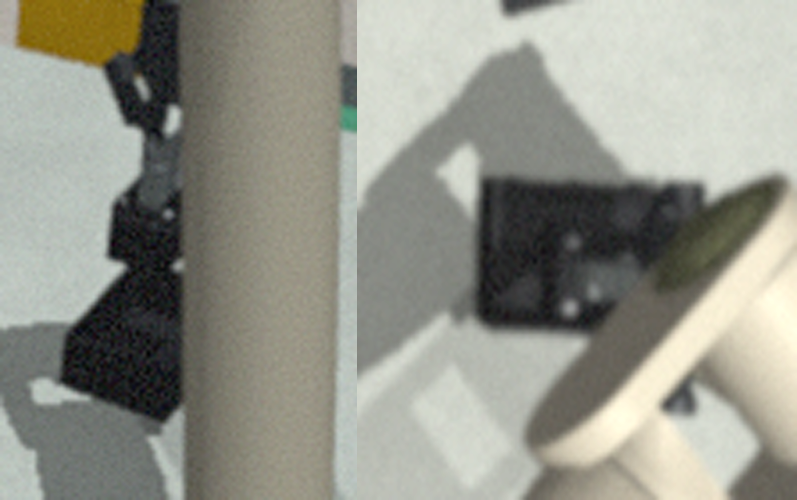

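The box hangs upright over the case; its two lid bolts on the +y end are at about (343.7,243.2) and (343.2,257.8) in the full top image. I check that against where they should project.

```bash
python3 - <<'E'
from fit import *
# calibrate bolt y spacing from start image: left lid bolts (210.5,183.5),(237.7,182.4)
v=np.load('rack.npy')
for yb in(.04,.043,.045): print(yb,proj('top',W([sl(-.006+.02,.0638+v[3]+yb,.055),sl(-.006+.02,.0638+v[3]-yb,.055)],*v[:3])).round(1).tolist())
c=np.array([.4225,-.3142]);z=.3684-.239+.055
for yb in(.04,.043,.045): print(yb,proj('top',W([[.02,yb,z],[-.02,yb,z]],*c,-.061)).round(1).tolist())
E
```

```text
0.04 [[211.7, 183.5], [238.3, 182.1]]
0.043 [[210.7, 183.5], [239.3, 182.0]]
0.045 [[210.0, 183.6], [240.0, 182.0]]
0.04 [[344.2, 242.0], [343.4, 256.4]]
0.043 [[343.1, 241.9], [342.3, 256.3]]
0.045 [[342.4, 241.9], [341.6, 256.2]]
```

Agreement within about 1 px (3 mm). Lower.

step_arm(
  increments=[
    {"x": 0,"y": 0,"z": 1.7,"wx": 0,"wy": 0,"wz": 0,"gripper": 1},
    {"x": 0,"y": -0.1,"z": 1.7,"wx": 0,"wy": 0,"wz": 0,"gripper": 1},
    {"x": 0,"y": 0,"z": 1.7,"wx": 0,"wy": 0,"wz": 0,"gripper": 1},
    {"x": 0,"y": 0,"z": 1.7,"wx": 0,"wy": 0.01,"wz": 0,"gripper": 1},
    {"x": 0,"y": 0,"z": 0.8,"wx": 0,"wy": 0,"wz": 0,"gripper": 1},
    {"x": 0,"y": 0,"z": 1.1,"wx": 0,"wy": 0,"wz": 0,"gripper": 1},
    {"x": 0,"y": 0,"z": 1.2,"wx": 0,"wy": 0,"wz": 0,"gripper": 1},
    {"x": 0,"y": 0,"z": 1.0,"wx": 0,"wy": 0,"wz": 0,"gripper": 1},
    {"x": 0,"y": 0,"z": 0.4,"wx": 0,"wy": 0,"wz": 0,"gripper": 1},
    {"x": 0,"y": 0,"z": 0.2,"wx": 0,"wy": 0,"wz": 0,"gripper": 1},
    {"x": 0,"y": 0,"z": 0,"wx": 0,"wy": 0,"wz": 0,"gripper": 1},
  ],
)

```text
time_s: 19.5
position: [0.4228, -0.3113, 0.2543]
tool_rot: [[0.998, -0.059, 0.005], [-0.059, -0.998, 0.001], [0.005, -0.001, -1.0]]
ft_force: [0.5, 0.2, -7.0]
grip_width: 0.0192
```

step_arm(
  increments=[
    {"x": 0,"y": 0,"z": 0.4,"wx": 0,"wy": 0,"wz": 0,"gripper": 1},
    {"x": 0,"y": 0,"z": 0.2,"wx": 0,"wy": 0,"wz": 0,"gripper": 1},
    {"x": 0,"y": 0,"z": 0.1,"wx": 0,"wy": 0,"wz": 0,"gripper": 1},
    {"x": 0,"y": 0,"z": 0.1,"wx": 0,"wy": 0,"wz": 0,"gripper": 1},
    {"x": 0,"y": 0,"z": 0,"wx": 0,"wy": 0,"wz": 0,"gripper": 1},
  ],
)

```text
time_s: 20.0
position: [0.4228, -0.3112, 0.2461]
tool_rot: [[0.998, -0.059, 0.005], [-0.059, -0.998, 0.001], [0.005, -0.002, -1.0]]
ft_force: [-0.5, -0.1, -6.4]
grip_width: 0.0191
```

step_arm(
  increments=[
    {"x": 0,"y": 0,"z": 0.1,"wx": 0,"wy": 0,"wz": 0,"gripper": 1},
    {"x": 0,"y": 0,"z": 0.1,"wx": 0,"wy": 0,"wz": 0,"gripper": 1},
    {"x": 0,"y": 0,"z": 0,"wx": 0,"wy": 0,"wz": 0,"gripper": 1},
  ],
)

```text
time_s: 20.3
position: [0.4227, -0.3112, 0.2441]
tool_rot: [[0.998, -0.059, 0.005], [-0.059, -0.998, 0.001], [0.005, -0.002, -1.0]]
ft_force: [-0.1, -0.1, -6.5]
grip_width: 0.0192
```

step_arm(
  increments=[
    {"x": 0,"y": 0,"z": 0.1,"wx": 0,"wy": 0,"wz": 0,"gripper": 1},
    {"x": 0,"y": 0,"z": 0.1,"wx": 0,"wy": 0,"wz": 0,"gripper": 1},
    {"x": 0,"y": 0,"z": 0,"wx": 0,"wy": 0,"wz": 0,"gripper": 1},
  ],
)

```text
time_s: 20.6
position: [0.4228, -0.3112, 0.242]
tool_rot: [[0.998, -0.059, 0.005], [-0.059, -0.998, 0.001], [0.005, -0.002, -1.0]]
ft_force: [0.7, -1.2, -6.8]
grip_width: 0.0189
```

step_arm(
  increments=[
    {"x": 0,"y": 0,"z": 0.1,"wx": 0,"wy": 0,"wz": 0,"gripper": 1},
    {"x": 0,"y": 0,"z": 0.1,"wx": 0,"wy": 0,"wz": 0,"gripper": 1},
    {"x": 0,"y": 0,"z": 0,"wx": 0,"wy": 0,"wz": 0,"gripper": 1},
  ],
)

```text
time_s: 20.9
position: [0.4229, -0.3112, 0.2406]
tool_rot: [[0.998, -0.059, 0.005], [-0.059, -0.998, 0.001], [0.005, -0.001, -1.0]]
ft_force: [-0.3, 0.9, -1.4]
grip_width: 0.0188
```

Contact with the floor (weight taken up). Release and rise.

step_arm(
  increments=[
    {"x": 0,"y": 0,"z": 0,"wx": 0,"wy": 0,"wz": 0,"gripper": 2.1},
    {"x": 0,"y": 0,"z": 0,"wx": 0,"wy": 0,"wz": 0,"gripper": 2.6},
    {"x": 0,"y": 0,"z": -0.2,"wx": 0,"wy": 0,"wz": 0,"gripper": 3.5},
    {"x": 0,"y": 0,"z": -0.4,"wx": 0,"wy": 0,"wz": 0,"gripper": 5},
    {"x": 0,"y": 0,"z": -1,"wx": 0,"wy": 0,"wz": 0,"gripper": 6},
    {"x": 0,"y": 0,"z": -2,"wx": 0,"wy": 0,"wz": 0,"gripper": 6},
    {"x": 0,"y": 0,"z": -3,"wx": 0,"wy": 0,"wz": 0,"gripper": 6},
    {"x": 0,"y": 0,"z": -3,"wx": 0,"wy": 0,"wz": 0,"gripper": 6},
    {"x": 0,"y": 0,"z": -3,"wx": 0,"wy": 0,"wz": 0,"gripper": 6},
    {"x": 0,"y": 3,"z": -2,"wx": 0,"wy": 0,"wz": 0,"gripper": 6},
    {"x": 0,"y": 4,"z": 0,"wx": 0,"wy": 0,"wz": 0,"gripper": 6},
    {"x": 0,"y": 4,"z": 0,"wx": 0,"wy": 0,"wz": 0,"gripper": 6},
    {"x": 0,"y": 4,"z": 0,"wx": 0,"wy": 0,"wz": 0,"gripper": 6},
    {"x": 0,"y": 3,"z": 0,"wx": 0,"wy": 0,"wz": 0,"gripper": 6},
    {"x": 0,"y": 0,"z": 0,"wx": 0,"wy": 0,"wz": 0,"gripper": 6},
  ],
)

```text
time_s: 22.4
position: [0.4103, -0.4941, 0.3857]
tool_rot: [[0.998, -0.062, 0.005], [-0.062, -0.998, 0.0], [0.005, -0.001, -1.0]]
ft_force: [-0.5, 1.4, 0.6]
grip_width: 0.0602
```

```bash
python3 - <<'E'
from plan import *
p,R=now()
from rig import env
import cv2
im=env.get_image('side')['color'][120:260,200:410]; im2=env.get_image('top')['color'][140:280,185:385]
a=cv2.vconcat([cv2.resize(im,(440,294),interpolation=cv2.INTER_CUBIC),cv2.resize(im2,(440,306),interpolation=cv2.INTER_CUBIC)])
cv2.imwrite('pics/v7.png',cv2.convertScaleAbs(a,alpha=1.4))
E
```

```text
t 22.4 p [ 0.4103 -0.4941  0.3857] F [-0.49  1.42  0.55] w 0.0602
```

The viewer limit is reached, so I do the last check with numbers.

```bash
python3 - <<'E'
from fit import *
from rig import env
cs=np.load('case.npy')
c={n:env.get_image(n) for n in('top','side')}
g={n:cv2.cvtColor(c[n]['color'],cv2.COLOR_BGR2GRAY) for n in c}; g0={n:cv2.cvtColor(d[n]['color'],cv2.COLOR_BGR2GRAY) for n in d}
print(g['top'][226:266:2,316:374:3])
cor=W([[sx*.01,sy*.04,.1] for sx,sy in((1,1),(1,-1),(-1,-1),(-1,1))],.4228,-.3112,-.06)
print('expected rib top',proj('top',cor).round(1).tolist())
print('pixel diff near right box',np.abs(g['top'][176:197,250:292].astype(int)-g0['top'][176:197,250:292]).mean())
for nm,u,v,w,h in(('R top',252,178,38,20),):
    t=g0['top'][v:v+h,u:u+w]; r=cv2.matchTemplate(g['top'][v-8:v+h+8,u-8:u+w+8],t,cv2.TM_CCOEFF_NORMED); print(nm,cv2.minMaxLoc(r)[1::2])
for nm,u,v,w,h in(('lid top',315,150,60,46),('spacer',120,150,44,34),('driver',240,222,16,40)):
    t=g0['top'][v:v+h,u:u+w]; r=cv2.matchTemplate(g['top'][v-6:v+h+6,u-6:u+w+6],t,cv2.TM_CCOEFF_NORMED); print(nm,cv2.minMaxLoc(r)[1::2])
t=g0['side'][178:205,264:292]; r=cv2.matchTemplate(g['side'][170:213,256:300],t,cv2.TM_CCOEFF_NORMED); print('R side',cv2.minMaxLoc(r)[1::2])
E
```

```text
[[152 142 113 114 122 134 137 140 139 133 102  97  98  94 102 137 151 156
  158 128]
 [153 136  82  80  79  88  92  95  97  89  92  92  97  97 101 132 139 158
  156 149]
 [155 135  32  42  50  50  52  59  58  55  56  68  71  78  65  74  98 145
  152 154]
 [153 129  25  47  37  42  39  41  41  35  39  31  33  32  28  34  44  77
  111 156]
 [152 112  28  35  26  32  35  33  31  33  32  27  23  29  26  27  27  20
   90 155]
 [155 105  21  35  25  64  41  43  39  31  29  27  28  32  34  25  17  25
   89 155]
 [155 105  23  41  37 125  58  47  41  33  31  32  32  34  47  27  23  20
   96 157]
 [155  97  26  39  35  82  46  37  36  30  34  26  35  31  75  31  24  15
   94 155]
 [138  78  28  33  34  41  52  74  60  51  50  46  42  33  49  33  23  21
   96 152]
 [101  73  21  37  31  36  68 114  91  82  79  74  72  69  68  56  23  24
   93 126]
 [ 94  70  26  27  28  35  60  92  87  84  87  85  86  85  85  67  27  22
   73  96]
 [ 95  70  24  21  28  31  53  80  80  82  82  84  83  85  86  53  27  19
   68  98]
 [ 95  71  21  23  33  66  35  46  49  49  54  61  62  67  71  44  14  27
   72 
[... 207 characters left out ...]
4  28  26  25  29  29  28  32  29  19  15
  101 133]
 [ 96  58  27  36  32  26  30  30  33  30  27  27  30  28  27  26  23  26
  109 135]
 [ 94  63  20  29  30  20  25  26  23  27  28  29  24  25  26  32  22  26
  117 136]
 [ 95  77  64  45  47  46  45  42  39  41  37  43  39  35  36  31  27  31
  116 136]
 [ 96  92  92  83  85  83  84  83  89 100 115 116 112 107 103  82  82  78
  118 138]]
expected rib top [[335.5, 242.9], [361.6, 244.4], [361.3, 251.1], [335.2, 249.5]]
pixel diff near right box 2.4784580498866213
R top (0.9967466592788696, (8, 8))
lid top (0.9990707635879517, (6, 6))
spacer (0.9989885687828064, (6, 6))
driver (0.8832545876502991, (6, 7))
R side (0.9940968155860901, (8, 8))
```

```bash
python3 -c "
from rig import env
print(env.close_job())"
```

```text
the job is handed in; nothing more can be done
None
```

I lifted the left box clear (about 7.0 N) and put it back. Then I lifted the right box (about 3.6 N) and put it back. The left is the heavier, so I moved it upright into the black battery case, released it, and handed in at about 22.5 s of the 72 s allowed. `close_job()` gives no verdict.

My picture limit ran out before the last view, so the final check was by numbers only:
- **Left box:** its handle lies within about 1 px of where it should be, centred and upright in the case. The floor took its weight (6.8 N fell to 1.4 N) before I let go.
- **Right box:** it matches its starting picture with no shift in either camera (match above 0.99).
- **Lid and rubber block:** both match their starting pictures with no shift.
- **Screwdriver:** this match was weaker, at 0.88 with a 1 px offset (about 3 mm). I put that down to the arm's shadow moving; the arm never came near it.

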